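# Pack the dryer repair case

## Robot

A 6-joint arm with a two-finger parallel gripper is mounted at the origin on the work surface. World frame = base frame: x ahead of the robot, y to its left, z up, the work surface at z = 0. Lengths are in mm, angles in rad, forces in N, time in s.
With the tool pointing down it reaches from about 300 to 825 mm from the base axis. Payload 5.4 kg.
Tool frame: the origin (TCP) lies on the centre line of the jaws, within the pads' length; the fingertips stand 11 mm ahead of it and the grasp point (between the pads) lies 8 mm behind it; z points along the fingers, y is the line along which they close (so a half turn about z gives the same grasp; the last joint's range is limited). The gripper opens to 92 mm and grips with 3 to 60 N. Pads are 20 mm wide; open, the fingers measure 128 mm over their backs; the gripper's body (75 mm by 189 mm) begins 69 mm behind the grasp point.
Start: joints at [1.12, 0.158, 1.597, -0, 1.386, -0.21], TCP at [137.137, 558.39, 225.601] pointing down, gripper open.
Joint ranges: [-2.91, 2.91], [-0.94, 2.29], [0.18, 2.7], [-1.29, 4.43], [0.17, 2.64], [-3, 3]. Speed limits (rad/s): [2.57, 2.57, 3.14, 3.14, 3.14, 3.14].

## Interface

Orientations are given as a unit quaternion [w, x, y, z].
In Python, from station import * gives the robot as it stands. The module is installed in compiled form; this text tells all that it offers.
- The arm moves only by the tool drive_tool, never from a script. Its argument "rows" is a list of rows, each an object with "offset": the shift along the tool's x, y, z each as a share of 120 mm, from -1 to 1, a list of three; "rot": the turn, a rotation vector about the tool's x, y, z each as a share of 30 degrees, from -1 to 1, a list of three; "grip": the opening, from 0 (shut) to 1 (fully open). In form: [{"offset": [tx, ty, tz], "rot": [ax, ay, az], "grip": grip}, ...]. A call has 1 to 5 rows; each row is the pose to reach, as a shift and turn from the pose commanded when the call began, along the tool's axes at that moment; what a row does not reach only later rows make up. A row lasts 1/8 s, in which the tool goes at most 62.5 mm and 10.7 degrees, less where a joint would pass 70% of its speed; a pose out of reach is approached as far as the arm can. A call with a number of a shift or a turn outside -1 to 1 is refused whole. A call with a gripper value outside its range is refused whole. The fingers move at their own pace and stop on an object; "newtons" is the grip in N (left out, the last holds). Time passes only in rows, so rows that repeat a pose let the fingers close. It gives the time, the measured TCP pose, the force, the opening and the grip force at its end, in the units of the state.
- state(): the state, without advancing time (a new reading comes with each control period).
- get_image(name): name is "side" or "top" or "wrist"; returns a dict with "image" (400x640x3 uint8, blue, green, red), "z_map" (400x640 float32, mm along the optical axis (not along the pixel's ray), 0 where there is no reading), "fx", "fy", "cx", "cy" (pixels), "k1" (the pictures are not rectified: a ray, as slopes to the right and down, at radius r is drawn at 1 + k1 r^2 times it, then the intrinsics apply), "world_to_cam" (4x4, takes a point from world to camera coordinates). Camera axes: x right, y down, z forward; pixel columns grow to the right and rows downward; lengths in mm; the calibration is good to about 2 mm. A picture is of the moment at which its call begins.
- close_job(): hands the job in; it is judged then, once.
The state is a dict: "clock": time; "joint_pos": joint angles; "joint_vel": joint speeds; "tau": joint torques, N m; "eef_pos": TCP position; "eef_rot": TCP orientation; "contact_force": force on the tool from outside, world axes, zero at the start; "wrist_torque": the same for the moment, N m; "finger_gap": finger opening in mm; "grip_force": force on a finger pad.
Only numpy, scipy, OpenCV 4.12 (cv2) and the standard library are available. Lean on these libraries where they do the work, as an engineer would, in place of code of your own. Each camera call takes 0.05 s, during which the arm holds its last target. There are 200 camera calls.

## Task

Pack the blue dryer repair case: put the drum roller and the idler pulley each into the foam pocket cut for it in the bottom, then fit the red lift-out tray flat over them onto the case's corner posts, either way round. Last, stand the levelling foot upright in the tray's round pocket and lay the terminal block in its slot, terminals up. Leave the jar of screws and the roll of tape where they are.

Things in the scene. Friction and masses are not known exactly. Their poses are not given: they have to be found in the camera images.
- case: Open blue case, fixed: 236 (x) x 160 (y) x 50 mm high, inside 226 x 150 mm, floor 4 mm. Origin: centre of its underside, z up. A post in each inner corner (19 x 30 mm, top 40 mm above the bench) carries the tray. Two foam inserts lie side by side along x on its floor; which is at +x differs from start to start.
- foam_large: Foam insert on the case floor for the drum roller: 94 x 146 x 9 mm, dark foam over a yellow base, with one round pocket 76 mm across and 6 mm deep at its centre (yellow pocket floor 3 mm above the insert's underside). Origin at the centre of its underside, so under the pocket's centre; fixed; axes as the case's.
- foam_small: Foam insert on the case floor for the idler pulley: as the other one, but its round pocket is 58 mm across. Origin at the centre of its underside, under the pocket's centre; fixed; axes as the case's.
- tray: Red lift-out tray, loose, 0.35 kg: 210 (x) x 134 (y) mm, rim and foam 10 mm high. Origin: centre of its underside. Handle over its middle: a bar 12 mm thick (x), 80 long (y), 42 to 58 mm above the underside, on uprights at y = +-35. Pockets 6 mm deep, yellow floors at z = 4 mm: round, 56 mm across, at x = -53, y = 0; slot 76 (x) x 42 (y) mm at x = +53, y = 0.
- roller: Dryer drum roller, loose, lying flat: black rubber wheel 60 mm across and 26 mm thick with a grey hub (to 28 mm), 0.13 kg. Origin at the centre of its underside.
- pulley: Idler pulley, loose, lying flat: white plastic, 42 mm across its two 3 mm flanges and 22 mm high, 39 mm across between the flanges, steel bearing in the middle, 0.06 kg. Origin at the centre of its underside.
- foot: Machine levelling foot, loose, standing: black pad 40 mm across and 14 mm high (tapering above 8 mm), a 17 mm steel nut from 14 to 22 mm, and an upright steel stud 10 mm thick up to 60 mm, 0.09 kg. Origin at the centre of the pad's underside; z along the stud.
- block: Terminal block, loose: reddish-brown bar 60 (x) x 26 (y) x 24 mm high with three copper terminals on top, 0.08 kg. Origin at the centre of its underside.
- jar: Small glass jar of brass screws with a green lid, 52 mm across, 48 mm high, 0.18 kg: a bystander. Origin at the centre of its underside.
- tape: Blue roll of tape lying flat, 62 mm across, 19 mm high, hole 38 mm: a bystander. Origin at the centre of its underside.
Mind the look-alikes: they are no part of the job. Of the things like the block, leave any that is green; of the rest the smaller one is meant.

How it is judged (in metres and radians):
On the way, in this order (a step that is already met when the one before it is completed fails the run):
1. the roller and the pulley lie in their own foam pockets, let go (horizontal distance between roller and foam_large below 0.012 m and z of roller in the frame of foam_large below 0.006 m and angle between each of roller, pulley's own z axis and vertical below 0.1 rad and horizontal distance between pulley and foam_small below 0.012 m and z of pulley in the frame of foam_small below 0.006 m and contact force between the fingers and roller below 0.1 N and contact force between the fingers and pulley below 0.1 N), for 0.2 s.
2. the tray is seated flat on the case's corner posts over them, let go (horizontal distance between roller and foam_large below 0.012 m and z of roller in the frame of foam_large below 0.006 m and angle between each of roller, pulley's own z axis and vertical below 0.1 rad and horizontal distance between pulley and foam_small below 0.012 m and z of pulley in the frame of foam_small below 0.006 m and z of tray in the frame of case between 0.037 and 0.043 m and horizontal distance between tray and case below 0.014 m and angle between the x axis of tray and the x axis of case, either way round below 0.12 rad and angle between tray's own z axis and vertical below 0.05 rad and contact force between the fingers and tray below 0.1 N), for 0.2 s.
3. the levelling foot and the terminal block are in their tray pockets, let go (x of foot in the frame of tray between -0.065 and -0.041 m and y of foot in the frame of tray between -0.012 and 0.012 m and z of each of foot, block in the frame of tray below 0.007 m and angle between each of foot, block's own z axis and vertical below 0.1 rad and x of block in the frame of tray between 0.041 and 0.065 m and y of block in the frame of tray between -0.012 and 0.012 m and angle between the x axis of block and the x axis of tray, either way round below 0.3 rad and contact force between the fingers and foot below 0.1 N and contact force between the fingers and block below 0.1 N), for 0.2 s.
At the end, for the whole second after the job is handed in: Roller in the larger foam pocket, pulley in the smaller, foot upright in the tray's round pocket, block terminals up in the slot: each on its pocket's floor within 12 mm of centre (block 0.3 rad). Tray level on the posts: height within 3 mm, centre 14 mm, yaw 0.12 rad. All at rest (horizontal distance between roller and foam_large below 0.012 m and z of roller in the frame of foam_large below 0.006 m and angle between each of roller, pulley, foot, block's own z axis and vertical below 0.1 rad and horizontal distance between pulley and foam_small below 0.012 m and z of pulley in the frame of foam_small below 0.006 m and z of tray in the frame of case between 0.037 and 0.043 m and horizontal distance between tray and case below 0.014 m and angle between the x axis of tray and the x axis of case, either way round below 0.12 rad and angle between tray's own z axis and vertical below 0.05 rad and x of foot in the frame of tray between -0.065 and -0.041 m and y of foot in the frame of tray between -0.012 and 0.012 m and z of each of foot, block in the frame of tray below 0.007 m and x of block in the frame of tray between 0.041 and 0.065 m and y of block in the frame of tray between -0.012 and 0.012 m and angle between the x axis of block and the x axis of tray, either way round below 0.3 rad and linear speed of each of roller, pulley, tray, foot, block below 0.02 m/s and angular speed of each of roller, pulley, tray, foot, block below 0.2 rad/s); the robot touches nothing.
It fails at once if the jar of screws is pushed more than 30 mm or tipped over (distance of jar from where it was at the start of the episode above 0.03 m or angle between jar's own z axis and vertical above 0.5 rad).
It fails at once if the roll of tape is pushed more than 30 mm (distance of tape from where it was at the start of the episode above 0.03 m).
It also fails if it takes over 128 s, if anything falls off the work surface, if the arm or the gripper's body presses on something with over 40 N, if the wrist force passes 120 N, or if a joint passes its speed limit or range.

## Working session

There is one attempt and no reset: what is moved stays moved. The work goes in short steps, Python scripts to look and compute and a tool call to move; the robot and the scene stay as the last step left them, time stands still between calls to the robot, and variables do not carry over. Pictures are saved under pics/ and viewed, at most 14 in all, crops included, and the job is handed in when it is done.

Besides the shell and the picture viewer there is one more tool, called after "Request:" as a command line: name --argument value ..., lists and objects as JSON in quotes. drive_tool: Moves the arm, as the interface text tells. Its arguments: {"type":"object","properties":{"rows":{"type":"array","items":{"type":"object","properties":{"offset":{"type":"array","items":{"type":"number","minimum":-1,"maximum":1}},"rot":{"type":"array","items":{"type":"number","minimum":-1,"maximum":1}},"grip":{"type":"number"}}}},"newtons":{"type":"number"}},"required":["rows"]}

```bash
mkdir -p pics; cat > h.py <<'E'
from station import *
import numpy as np, cv2
from scipy.spatial.transform import Rotation as R
def grab(n):
    d=get_image(n); np.save(f'/tmp/{n}.npy',d,allow_pickle=True); return d
def load(n): return np.load(f'/tmp/{n}.npy',allow_pickle=True).item()
def ray(d,px):
    K=np.array([[d['fx'],0,d['cx']],[0,d['fy'],d['cy']],[0,0,1.]])
    xd=(np.atleast_2d(px)-[d['cx'],d['cy']])/[d['fx'],d['fy']]
    u=xd.copy()
    for _ in range(20): u=xd/(1+d['k1']*(u**2).sum(1,keepdims=True))
    c=np.c_[u,np.ones(len(u))]; M=np.array(d['world_to_cam']); Rt=M[:3,:3]
    return -Rt.T@M[:3,3], c@Rt, u
def onplane(d,px,z):
    o,r,_=ray(d,px); return o+r*((z-o[2])/r[:,2])[:,None]
def bydepth(d,px):
    o,r,_=ray(d,px); p=np.atleast_2d(px).round().astype(int)
    return o+r*d['z_map'][p[:,1],p[:,0]][:,None]
def cloud(d):
    h,w=d['z_map'].shape; v,u=np.mgrid[:h,:w]
    o,r,_=ray(d,np.c_[u.ravel(),v.ravel()].astype(float)); return (o+r*d['z_map'].reshape(-1,1)).reshape(h,w,3)
E
python3 - <<'E'
from h import *
s=state(); print(s)
for n in ('top','side','wrist'):
    d=grab(n); cv2.imwrite(f'pics/{n}0.png',d['image']); print(n,d['fx'],d['cx'],d['cy'],d['k1'],ray(d,[[320,200]])[:2])
E
```

```text
{'clock': 0.0, 'joint_pos': array([ 1.11987252e+00,  1.59085389e-01,  1.59819734e+00, -3.06003027e-05,
        1.38619261e+00, -2.10086776e-01]), 'joint_vel': array([ 3.93603915e-04,  5.69010027e-05, -2.67729594e-04, -2.65419599e-05,
        1.15794277e-03, -1.02460592e-03]), 'tau': array([-1.56104510e-03, -3.85562754e+01, -3.22101867e+01,  6.99262298e-02,
        3.80000321e-02, -1.71024835e-04]), 'eef_pos': array([136.90310545, 557.8502841 , 224.61596322]), 'eef_rot': array([-2.91261831e-04,  1.20124846e-01,  9.92758347e-01, -8.95275885e-04]), 'contact_force': array([-0.44028061,  0.33732476, -0.15788781]), 'wrist_torque': array([-0.00150464, -0.01675432, -0.02171636]), 'grip_force': 0.0, 'finger_gap': 91.71260276995557}
top 367.97023786726743 324.36516123321775 200.828739141592 -0.026555497069132933 (array([361.13095706, -35.22714437, 892.47578906]), array([[ 0.17759216,  0.01268046, -0.98409656]]))
side 517.4277022506137 322.89792224526155 201.50276059198913 -0.1350087538865579 (array([ 175.40305995, -708.22219704,  984.73337902]), array([[ 0.24909655,  0.55589514, -0.79307711]]))
wrist 297.6349263866612 316.5586584988588 197.49770561131166 -0.0194469170238427 (array([ 60.56066164, 576.57295012, 383.31123307]), array([[ 0.28048327, -0.05826562, -0.9581955 ]]))
```

View pics/top0.png

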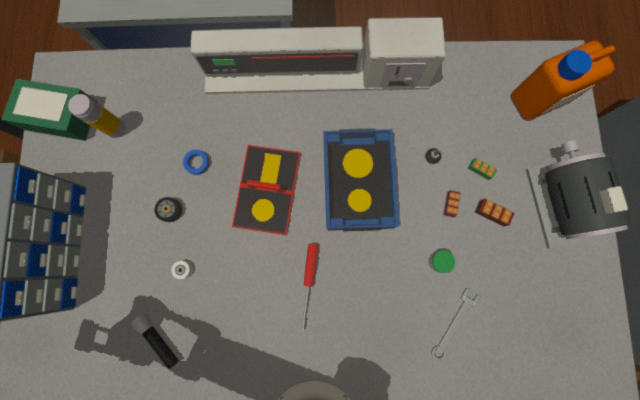

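View pics/side0.png

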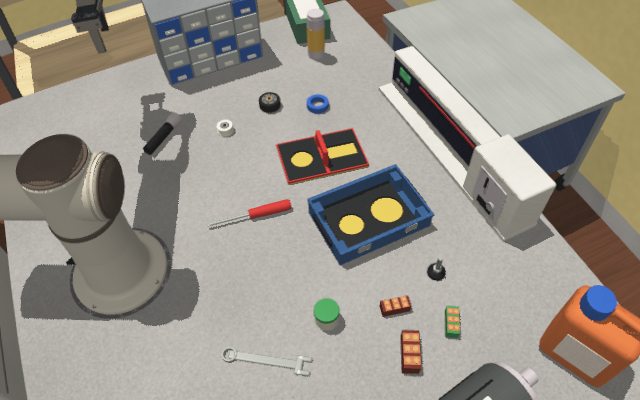

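The top view has +x up and +y left. It shows the roller at (168,209), pulley (180,269), tape (196,161), tray (267,190), case (361,180), foot (433,156) and jar (443,261). There are three block candidates: green at (482,168), small brown at (453,203) and large brown at (495,211). The small brown one fits, being not green and the smaller of the other two. I'll measure everything and confirm it in a crop.

```bash
cat > meas.py <<'E'
from h import *
d=load('top'); im=d['image']; hsv=cv2.cvtColor(im,cv2.COLOR_BGR2HSV); P=cloud(d)
print('bench z',np.median(P[290:330,220:280,2]), 'valid',(d['z_map']>0).mean())
Z=P[...,2]
def box(x0,y0,x1,y1,m):
    k=np.zeros(m.shape,bool); k[y0:y1,x0:x1]=1; return k&m
def rep(n,m,z):
    u8=m.astype(np.uint8); c=max(cv2.findContours(u8,0,cv2.CHAIN_APPROX_NONE)[0],key=cv2.contourArea)
    w=onplane(d,c[:,0].astype(float),z)[:,:2].astype(np.float32)
    r=cv2.minAreaRect(w); (cx,cy),rad=cv2.minEnclosingCircle(w)
    mm=cv2.drawContours(np.zeros_like(u8),[c],-1,1,-1).astype(bool)
    mc=onplane(d,np.argwhere(mm)[:,::-1].astype(float),z)[:,:2].mean(0)
    b=cv2.boxPoints(r); e=[b[1]-b[0],b[2]-b[1]]; e=max(e,key=np.linalg.norm)
    print(n,'rect c',np.round(r[0],1),'size',np.round(r[1],1),'long ang',round(float(np.degrees(np.arctan2(e[1],e[0]))%180),1),'mean',mc.round(1),'circ r',round(rad,1),'z',np.percentile(Z[mm],[5,50,95]).round(1))
H,S,V=[hsv[...,i].astype(int) for i in range(3)]
yel=(H>20)&(H<35)&(S>130)&(V>120)
red=((H<8)|(H>172))&(S>140)&(V>90)
blue=(H>100)&(H<125)&(S>110)
rep('foam hiX',box(335,140,385,182,yel),7)
rep('foam loX',box(335,184,385,220,yel),7)
rep('case',box(315,120,405,240,blue|(Z>30)&(Z<60)),50)
rep('tray round',box(240,195,290,228,yel),4)
rep('tray slot',box(240,145,290,190,yel),4)
rep('tray',box(225,135,305,240,red),10)
rep('roller',box(150,195,188,228,(Z>14)),26)
rep('pulley',box(165,255,198,285,(Z>12)),22)
rep('foot z>7',box(418,140,447,172,(Z>7)),8)
rep('foot z>35',box(418,140,447,172,(Z>35)),60)
rep('block',box(442,186,466,220,(Z>13)),24)
rep('bigblk',box(470,190,520,230,(Z>13)),24)
rep('tape',box(178,145,215,178,(Z>10)),19)
rep('jar',box(425,245,460,278,(Z>24)),48)
c=cv2.resize(im[135:235,415:525],None,fx=5,fy=5,interpolation=cv2.INTER_CUBIC); cv2.imwrite('pics/crop1.png',c)
E
python3 meas.py
```

```text
bench z -0.3285205803093163 valid 0.996109375
foam hiX rect c [ 612.9 -118.9] size [72.5 72.2] long ang 88.8 mean [ 613.1 -119.1] circ r 37.5 z [ 4.4  7.3 10.4]
foam loX rect c [ 519.1 -119.2] size [53.9 54.8] long ang 178.2 mean [ 519.1 -119.7] circ r 28.8 z [4.5 7.1 9.8]
case rect c [ 564.2 -119.4] size [246.6 168.4] long ang 0.6 mean [ 562.  -119.2] circ r 143.7 z [ 5.1 13.3 50.8]
tray round rect c [499.7 117.3] size [54.7 51.5] long ang 0.3 mean [499.9 116.8] circ r 28.0 z [1.4 4.  7.5]
tray slot rect c [605.6  98.7] size [40.7 74.8] long ang 170.1 mean [605.2  98.8] circ r 41.2 z [1.4 4.  6.6]
tray rect c [551.3 107.5] size [134.4 208. ] long ang 170.4 mean [509.7 114.5] circ r 121.8 z [ 3.2  9.7 56.1]
roller rect c [503.2 344.4] size [61.4 58.2] long ang 88.8 mean [504.  343.3] circ r 32.1 z [20.3 26.3 29.3]
pulley rect c [359.7 305.5] size [40.8 39.2] long ang 89.1 mean [359.4 305.9] circ r 21.1 z [19.3 22.  24.6]
foot z>7 rect c [ 630.9 -309.2] size [40.4 38.6] long ang 4.8 mean [ 630.6 -310.5] circ r 23.8 z [ 8.2 13.8 59. ]
foot z>35 rect c [ 625.5 -305.5] size [ 9.3 18.6] long ang 141.0 mean [ 625.3 -304.9] circ r 9.5 z [37.9 53.1 61.7]
block rect c [ 504.1 -340.7] size [29.4 63.4] long ang 169.3 mean [ 504.9 -340.7] circ r 33.6 z [16.2 24.4 26.9]
bigblk rect c [ 481.2 -442.8] size [85.4 40.2] long ang 61.4 mean [ 481.3 -442.7] circ r 44.7 z [17.6 31.8 34.8]
tape rect c [621.9 284.1] size [62.7 58.9] long ang 88.7 mean [622.2 283.3] circ r 32.1 z [-1.1 17.3 21. ]
jar rect c [ 367.3 -299.9] size [52.9 49.4] long ang 88.7 mean [ 366.9 -300. ] circ r 27.0 z [35.1 47.5 50.2]
```

View pics/crop1.png

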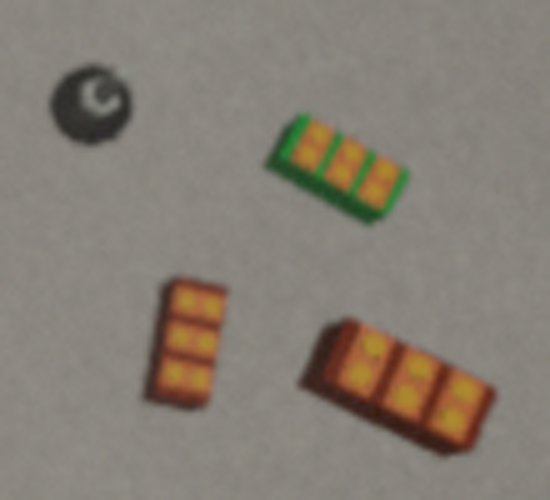

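The crop confirms the three block candidates: green at (340,165), large brown at (400,385) and small brown at (187,340). I'll use the small brown one. The measured heights and sizes match the given ones. Next I turn the tool square and go over the roller.

Request:
drive_tool --rows '[{"offset":[0,0,0],"rot":[0,0,-0.46],"grip":1},{"offset":[0,0,0],"rot":[0,0,-0.46],"grip":1},{"offset":[0,0,0],"rot":[0,0,-0.46],"grip":1}]'

```text
clock: 0.52
eef_pos: [137.0, 558.2, 225.3]
eef_rot: [-0.0, 0.0, 1.0, -0.0]
contact_force: [-0.1, 0.7, -0.2]
finger_gap: 91.9
grip_force: 0.0
```

Request:
drive_tool --rows '[{"offset":[-0.5,-0.3,0],"rot":[0,0,0],"grip":1},{"offset":[-1,-0.6,0],"rot":[0,0,0],"grip":1},{"offset":[-1,-0.6,0],"rot":[0,0,0],"grip":1}]'

```text
clock: 0.9
eef_pos: [259.6, 484.8, 225.5]
eef_rot: [0.0, 0.002, 1.0, -0.0]
contact_force: [0.8, 0.6, -0.4]
finger_gap: 92.2
grip_force: 0.0
```

Request:
drive_tool --rows '[{"offset":[-0.5,-0.3,0],"rot":[0,0,0],"grip":1},{"offset":[-1,-0.6,0],"rot":[0,0,0],"grip":1},{"offset":[-1,-0.6,0],"rot":[0,0,0],"grip":1}]'

```text
clock: 1.27
eef_pos: [379.2, 413.1, 225.5]
eef_rot: [0.0, 0.002, 1.0, -0.0]
contact_force: [-0.4, -0.3, 0.1]
finger_gap: 91.8
grip_force: 0.0
```

Request:
drive_tool --rows '[{"offset":[-0.5,-0.3,0.2],"rot":[0,0,0],"grip":1},{"offset":[-1,-0.58,0.4],"rot":[0,0,0],"grip":1},{"offset":[-1.0,-0.58,0.4],"rot":[0,0,0],"grip":1},{"offset":[-1.0,-0.58,0.4],"rot":[0,0,0],"grip":1}]'

```text
clock: 1.78
eef_pos: [496.7, 345.1, 176.9]
eef_rot: [-0.001, 0.001, 1.0, -0.0]
contact_force: [-0.1, 0.9, 0.4]
finger_gap: 91.8
grip_force: 0.0
```

```bash
python3 - <<'E'
from h import *
print(state()['eef_pos'])
d=grab('wrist'); cv2.imwrite('pics/w1.png',d['image'])
P=cloud(d);Z=P[...,2]
m=(Z>12)&(Z<45)&(np.hypot(P[...,0]-504,P[...,1]-344)<60)
n,l,st,c=cv2.connectedComponentsWithStats(m.astype(np.uint8))
for i in range(1,n):
    if st[i,4]>300:
        k=cv2.findContours((l==i).astype(np.uint8),0,1)[0][0][:,0]
        w=onplane(d,k.astype(float),26)[:,:2].astype(np.float32)
        print(st[i],cv2.minEnclosingCircle(w),cv2.minAreaRect(w),np.median(P[l==i],axis=0))
E
```

```text
[496.68345214 345.06982686 176.88364909]
[ 291  165   55   55 2347] ((502.2013244628906, 346.3642883300781), 30.460805892944336) ((502.02197265625, 346.3746643066406), (58.432071685791016, 60.240230560302734), 89.92597961425781) [501.49039157 346.38410207  25.70314467]
```

View pics/w1.png

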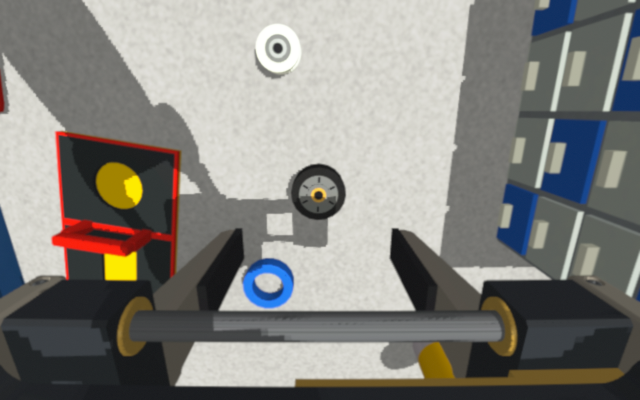

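The wrist view shows the roller at (318,191), the tape at (268,283) and the pulley at (278,48), with the roller centred between the fingers. I'll descend and grip.

Request:
drive_tool --rows '[{"offset":[-0.05,0,0.4],"rot":[0,0,0],"grip":1},{"offset":[-0.05,0,0.65],"rot":[0,0,0],"grip":1},{"offset":[-0.05,0,0.65],"rot":[0,0,0],"grip":1}]'

```text
clock: 2.2
eef_pos: [499.9, 345.7, 97.9]
eef_rot: [-0.002, -0.001, 1.0, -0.001]
contact_force: [0.2, 0.1, -0.2]
finger_gap: 92.1
grip_force: 0.0
```

Request:
drive_tool --newtons 20 --rows '[{"offset":[0,0,0.4],"rot":[0,0,0],"grip":1},{"offset":[0,0,0.65],"rot":[0,0,0],"grip":1},{"offset":[0,0,0.65],"rot":[0,0,0],"grip":1},{"offset":[0,0,0.65],"rot":[0,0,0],"grip":0.3},{"offset":[0,0,0.65],"rot":[0,0,0],"grip":0.3}]'

```text
clock: 2.82
eef_pos: [504.7, 345.8, 24.3]
eef_rot: [0.002, -0.0, 1.0, 0.001]
contact_force: [-0.1, -0.3, 0.3]
finger_gap: 73.7
grip_force: 0.0
```

Request:
drive_tool --rows '[{"offset":[0,0,0],"rot":[0,0,0],"grip":0.3},{"offset":[0,0,0],"rot":[0,0,0],"grip":0.3}]'

```text
clock: 3.08
eef_pos: [503.8, 345.2, 22.7]
eef_rot: [0.001, 0.0, 1.0, 0.0]
contact_force: [-0.2, 1.3, 4.2]
finger_gap: 59.6
grip_force: 20.0
```

Request:
drive_tool --newtons 25 --rows '[{"offset":[0,0,-0.2],"rot":[0,0,0],"grip":0.3},{"offset":[0,0,-0.6],"rot":[0,0,0],"grip":0.3},{"offset":[0,0,-1],"rot":[0,0,0],"grip":0.3},{"offset":[0,0,-1],"rot":[0,0,0],"grip":0.3}]'

```text
clock: 3.58
eef_pos: [506.0, 346.0, 146.5]
eef_rot: [0.004, 0.0, 1.0, 0.002]
contact_force: [0.2, -0.3, -1.0]
finger_gap: 59.1
grip_force: 25.0
```

Request:
drive_tool --rows '[{"offset":[-0.08,-0.33,0],"rot":[0,0,0],"grip":0.3},{"offset":[-0.15,-0.66,0],"rot":[0,0,0],"grip":0.3},{"offset":[-0.23,-0.97,0],"rot":[0,0,0],"grip":0.3}]'

```text
clock: 3.95
eef_pos: [529.6, 226.9, 139.6]
eef_rot: [-0.002, -0.0, 1.0, -0.0]
contact_force: [0.1, -0.4, -1.3]
finger_gap: 59.6
grip_force: 25.0
```

Request:
drive_tool --rows '[{"offset":[-0.08,-0.33,0],"rot":[0,0,0],"grip":0.3},{"offset":[-0.15,-0.66,0],"rot":[0,0,0],"grip":0.3},{"offset":[-0.23,-0.97,0],"rot":[0,0,0],"grip":0.3}]'

```text
clock: 4.32
eef_pos: [557.2, 110.6, 139.6]
eef_rot: [-0.002, 0.0, 1.0, -0.0]
contact_force: [-0.1, -0.4, -1.1]
finger_gap: 59.2
grip_force: 25.0
```

Request:
drive_tool --rows '[{"offset":[-0.08,-0.33,0],"rot":[0,0,0],"grip":0.3},{"offset":[-0.15,-0.66,0],"rot":[0,0,0],"grip":0.3},{"offset":[-0.23,-0.97,0],"rot":[0,0,0],"grip":0.3}]'

```text
clock: 4.7
eef_pos: [584.9, -5.6, 139.6]
eef_rot: [-0.002, 0.0, 1.0, 0.0]
contact_force: [0.1, -0.0, -0.3]
finger_gap: 59.0
grip_force: 25.0
```

Request:
drive_tool --rows '[{"offset":[-0.08,-0.33,0],"rot":[0,0,0],"grip":0.3},{"offset":[-0.15,-0.66,0],"rot":[0,0,0],"grip":0.3},{"offset":[-0.23,-0.96,0],"rot":[0,0,0],"grip":0.3},{"offset":[-0.23,-0.96,0],"rot":[0,0,0],"grip":0.3},{"offset":[-0.23,-0.96,0],"rot":[0,0,0],"grip":0.3}]'

```text
clock: 5.32
eef_pos: [612.6, -118.7, 140.1]
eef_rot: [-0.001, 0.0, 1.0, 0.001]
contact_force: [0.7, 0.8, -0.9]
finger_gap: 59.2
grip_force: 25.0
```

```bash
python3 - <<'E'
from h import *
print(state()['eef_pos'],state()['finger_gap'])
d=grab('wrist'); cv2.imwrite('pics/w2.png',d['image'])
for n in ('wrist','top'):
    d=grab(n);hsv=cv2.cvtColor(d['image'],cv2.COLOR_BGR2HSV); P=cloud(d)
    m=cv2.inRange(hsv,(20,130,100),(35,255,255)).astype(bool)&(np.abs(P[...,1]+119)<60)&(np.abs(P[...,0]-566)<110)
    k,l,st,c=cv2.connectedComponentsWithStats(m.astype(np.uint8))
    for i in range(1,k):
        if st[i,4]>150:
            q=cv2.findContours((l==i).astype(np.uint8),0,1)[0][0][:,0]
            w=onplane(d,q.astype(float),7)[:,:2].astype(np.float32)
            print(n,st[i],cv2.minEnclosingCircle(w),cv2.minAreaRect(w))
E
```

```text
[ 612.59200078 -118.73896288  140.06224298] 59.24909235371546
wrist [ 285   60   62   67 3291] ((518.064697265625, -119.50621032714844), 29.69533920288086) ((518.10400390625, -119.46235656738281), (58.30927658081055, 57.07053756713867), 0.05218135938048363)
wrist [ 280  154   75   52 2722] ((611.4205322265625, -118.3944091796875), 38.02226638793945) ((600.2283935546875, -118.07319641113281), (52.412086486816406, 75.30168914794922), 0.009485309943556786)
wrist [303 243  28  26 290] ((683.95654296875, -118.45315551757812), 14.957783699035645) ((683.6378173828125, -118.33810424804688), (28.16123390197754, 28.87464714050293), 66.31463623046875)
wrist [181 298  23  58 523] ((777.6115112304688, -264.01470947265625), 42.3790168762207) ((776.4312744140625, -267.78143310546875), (18.540027618408203, 84.75169372558594), 72.60182189941406)
wrist [439 300  13  56 298] ((779.205078125, 31.703472137451172), 40.07485580444336) ((778.7900390625, 34.12492370605469), (80.01038360595703, 12.303844451904297), 9.725785255432129)
wrist [ 227  370  339   16 2802] ((864.3075561523438, -15.748764038085938), 215.47462463378906) ((854.1569213867188, -15.732864379882812), (430.9473876953125, 21.474571228027344), 89.91001892089844)
```

View pics/w2.png

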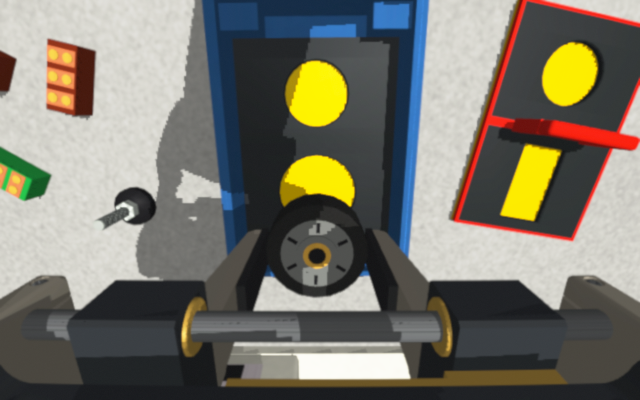

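The roller is held at (316,255), above the large pocket at (316,185) in the wrist picture. The pocket measures at (611.5,-118.4), which matches. I'll lower it and let go.

Request:
drive_tool --rows '[{"offset":[0,0,0.3],"rot":[0,0,0],"grip":0.3},{"offset":[0,0,0.6],"rot":[0,0,0],"grip":0.3},{"offset":[0,0,0.8],"rot":[0,0,0],"grip":0.3},{"offset":[0,0,0.92],"rot":[0,0,0],"grip":0.3},{"offset":[0,0,0.92],"rot":[0,0,0],"grip":0.3}]'

```text
clock: 6.1
eef_pos: [613.5, -119.0, 30.9]
eef_rot: [-0.0, -0.0, 1.0, 0.0]
contact_force: [0.4, 0.3, -0.5]
finger_gap: 59.5
grip_force: 25.0
```

Request:
drive_tool --rows '[{"offset":[0,0,0],"rot":[0,0,0],"grip":0.3},{"offset":[0,0,0],"rot":[0,0,0],"grip":0.82},{"offset":[0,0,0],"rot":[0,0,0],"grip":0.82},{"offset":[0,0,0],"rot":[0,0,0],"grip":0.82}]'

```text
clock: 6.6
eef_pos: [613.8, -119.7, 31.6]
eef_rot: [0.0, -0.0, 1.0, -0.0]
contact_force: [0.7, 0.2, 0.6]
finger_gap: 75.5
grip_force: 0.0
```

Request:
drive_tool --rows '[{"offset":[0,0,-0.3],"rot":[0,0,0],"grip":0.82},{"offset":[0,0,-0.8],"rot":[0,0,0],"grip":0.9},{"offset":[0,0,-1],"rot":[0,0,0],"grip":0.9},{"offset":[0,0,-1],"rot":[0,0,0],"grip":0.9}]'

```text
clock: 7.1
eef_pos: [615.2, -120.3, 153.9]
eef_rot: [0.003, -0.0, 1.0, -0.001]
contact_force: [0.0, 0.5, 0.3]
finger_gap: 83.0
grip_force: 0.0
```

```bash
cat > chk.py <<'E'
from h import *
import sys
# blob above lo..hi near x,y : n x y rad lo hi zref
n=sys.argv[1]; x,y,rad,lo,hi,zr=map(float,sys.argv[2:8])
print(state()['eef_pos'].round(1))
d=grab(n);P=cloud(d);Z=P[...,2]
m=(Z>lo)&(Z<hi)&(np.hypot(P[...,0]-x,P[...,1]-y)<rad)
k,l,st,c=cv2.connectedComponentsWithStats(m.astype(np.uint8))
for i in range(1,k):
    if st[i,4]>60:
        q=max(cv2.findContours((l==i).astype(np.uint8),0,1)[0],key=len)[:,0]
        w=onplane(d,q.astype(float),zr)[:,:2].astype(np.float32)
        pl=P[l==i]; A=np.c_[pl[:,:2]-pl[:,:2].mean(0),np.ones(len(pl))]; s=np.linalg.lstsq(A,pl[:,2],rcond=None)[0]
        print(st[i],'circ',cv2.minEnclosingCircle(w),'rect',cv2.minAreaRect(w),'med',np.median(pl,axis=0).round(1),'mean',pl.mean(0).round(1),'slope',s[:2].round(3))
E
python3 chk.py wrist 612 -119 45 22 48 33; python3 chk.py top 612 -119 45 22 48 33
```

```text
[ 615.2 -120.3  153.9]
[ 287  162   61   60 2835] circ ((612.9326171875, -120.1390609741211), 30.140241622924805) rect ((613.03955078125, -119.87088012695312), (58.934593200683594, 59.00420379638672), 44.90479278564453) med [ 612.  -120.3   32.8] mean [ 612.4 -120.    32.8] slope [0.018 0.002]
[ 613.8 -119.7  151.4]
```

The roller is seated at (612.9,-120.0), with its top at 32.8 mm and flat. Next is the pulley.

Request:
drive_tool --rows '[{"offset":[0.26,0.44,0],"rot":[0,0,0],"grip":0.9},{"offset":[0.53,0.88,0],"rot":[0,0,0],"grip":0.9}]'

```text
clock: 7.45
eef_pos: [547.7, -12.8, 148.4]
eef_rot: [-0.002, 0.001, 1.0, 0.001]
contact_force: [0.6, 1.3, 0.7]
finger_gap: 82.4
grip_force: 0.0
```

Request:
drive_tool --rows '[{"offset":[0.26,0.44,0],"rot":[0,0,0],"grip":0.9},{"offset":[0.53,0.89,0],"rot":[0,0,0],"grip":0.9}]'

```text
clock: 7.7
eef_pos: [483.9, 93.9, 148.8]
eef_rot: [-0.002, 0.0, 1.0, 0.0]
contact_force: [-0.1, 0.2, 0.8]
finger_gap: 82.5
grip_force: 0.0
```

Request:
drive_tool --rows '[{"offset":[0.26,0.44,0],"rot":[0,0,0],"grip":0.9},{"offset":[0.53,0.88,0],"rot":[0,0,0],"grip":0.9}]'

```text
clock: 7.95
eef_pos: [420.4, 199.2, 149.0]
eef_rot: [-0.002, 0.0, 1.0, -0.0]
contact_force: [0.5, 1.5, -0.1]
finger_gap: 82.9
grip_force: 0.0
```

Request:
drive_tool --rows '[{"offset":[0.26,0.44,0],"rot":[0,0,0],"grip":0.9},{"offset":[0.53,0.89,0],"rot":[0,0,0],"grip":0.9},{"offset":[0.53,0.89,0],"rot":[0,0,0],"grip":0.7},{"offset":[0.53,0.89,0],"rot":[0,0,0],"grip":0.7}]'

```text
clock: 8.45
eef_pos: [358.6, 304.1, 149.6]
eef_rot: [-0.001, -0.0, 1.0, -0.001]
contact_force: [0.4, -0.1, -0.1]
finger_gap: 65.5
grip_force: 0.0
```

```bash
python3 chk.py wrist 360 306 40 12 35 22
```

```text
[358.6 304.1 149.6]
[ 300  173   41   41 1338] circ ((358.4867858886719, 306.9032287597656), 21.143051147460938) rect ((358.39471435546875, 307.0779724121094), (41.33491516113281, 40.1129150390625), 0.06402357667684555) med [358.1 307.   21.6] mean [358.3 307.   21.6] slope [0.002 0.   ]
```

Request:
drive_tool --newtons 15 --rows '[{"offset":[0,0.02,0.4],"rot":[0,0,0],"grip":0.7},{"offset":[0,0.02,0.55],"rot":[0,0,0],"grip":0.7}]'

```text
clock: 8.75
eef_pos: [358.7, 304.9, 82.3]
eef_rot: [-0.002, 0.002, 1.0, -0.001]
contact_force: [-0.5, -0.1, -0.1]
finger_gap: 64.3
grip_force: 0.0
```

Request:
drive_tool --rows '[{"offset":[0,0,0.3],"rot":[0,0,0],"grip":0.7},{"offset":[0,0,0.55],"rot":[0,0,0],"grip":0.7},{"offset":[0,0,0.55],"rot":[0,0,0],"grip":0.7},{"offset":[0,0,0.55],"rot":[0,0,0],"grip":0.2},{"offset":[0,0,0.55],"rot":[0,0,0],"grip":0.2}]'

```text
clock: 9.38
eef_pos: [360.8, 307.5, 20.7]
eef_rot: [0.001, 0.0, 1.0, 0.001]
contact_force: [-0.1, 0.1, -0.1]
finger_gap: 46.1
grip_force: 0.0
```

Request:
drive_tool --rows '[{"offset":[0,0,0],"rot":[0,0,0],"grip":0.2},{"offset":[0,0,0],"rot":[0,0,0],"grip":0.2},{"offset":[0,0,0],"rot":[0,0,0],"grip":0.2}]'

```text
clock: 9.75
eef_pos: [360.6, 307.6, 20.4]
eef_rot: [0.001, -0.0, 1.0, 0.0]
contact_force: [-0.3, -1.6, 5.6]
finger_gap: 40.9
grip_force: 15.0
```

Request:
drive_tool --newtons 18 --rows '[{"offset":[0,0,-0.2],"rot":[0,0,0],"grip":0.2},{"offset":[0,0,-0.6],"rot":[0,0,0],"grip":0.2},{"offset":[0,0,-1],"rot":[0,0,0],"grip":0.2},{"offset":[0,0,-1],"rot":[0,0,0],"grip":0.2}]'

```text
clock: 10.25
eef_pos: [361.9, 308.7, 143.3]
eef_rot: [0.004, -0.0, 1.0, 0.002]
contact_force: [-0.2, 0.5, -1.5]
finger_gap: 40.1
grip_force: 18.0
```

Request:
drive_tool --rows '[{"offset":[-0.11,-0.3,0],"rot":[0,0,0],"grip":0.2},{"offset":[-0.22,-0.6,0],"rot":[0,0,0],"grip":0.2},{"offset":[-0.33,-0.89,0],"rot":[0,0,0],"grip":0.2}]'

```text
clock: 10.62
eef_pos: [398.1, 199.2, 137.6]
eef_rot: [-0.001, -0.0, 1.0, -0.0]
contact_force: [-0.1, 0.6, -0.3]
finger_gap: 40.4
grip_force: 18.0
```

Request:
drive_tool --rows '[{"offset":[-0.11,-0.3,0],"rot":[0,0,0],"grip":0.2},{"offset":[-0.22,-0.6,0],"rot":[0,0,0],"grip":0.2},{"offset":[-0.33,-0.89,0],"rot":[0,0,0],"grip":0.2}]'

```text
clock: 11.0
eef_pos: [437.7, 92.6, 137.6]
eef_rot: [-0.001, -0.0, 1.0, 0.0]
contact_force: [0.2, 0.1, -1.1]
finger_gap: 40.5
grip_force: 18.0
```

Request:
drive_tool --rows '[{"offset":[-0.11,-0.3,0],"rot":[0,0,0],"grip":0.2},{"offset":[-0.22,-0.6,0],"rot":[0,0,0],"grip":0.2},{"offset":[-0.33,-0.89,0],"rot":[0,0,0],"grip":0.2}]'

```text
clock: 11.38
eef_pos: [477.4, -14.0, 137.5]
eef_rot: [-0.001, 0.0, 1.0, 0.001]
contact_force: [0.4, 0.4, -1.1]
finger_gap: 40.4
grip_force: 18.0
```

Request:
drive_tool --rows '[{"offset":[-0.11,-0.3,0],"rot":[0,0,0],"grip":0.2},{"offset":[-0.22,-0.6,0],"rot":[0,0,0],"grip":0.2},{"offset":[-0.33,-0.88,0],"rot":[0,0,0],"grip":0.2},{"offset":[-0.33,-0.88,0],"rot":[0,0,0],"grip":0.2},{"offset":[-0.33,-0.88,0],"rot":[0,0,0],"grip":0.2}]'

```text
clock: 12.0
eef_pos: [516.8, -117.9, 137.8]
eef_rot: [-0.001, 0.0, 1.0, 0.001]
contact_force: [-0.1, 0.3, -0.1]
finger_gap: 40.3
grip_force: 18.0
```

```bash
python3 chk.py wrist 518 -119 28 120 160 141; python3 chk.py side 518 -119 35 115 160 141; python3 -c "
from h import *
cv2.imwrite('pics/w3.png',load('wrist')['image'])"
```

```text
[ 516.8 -117.9  137.8]
[ 265  206  101   82 5002] circ ((518.2001953125, -117.5872573852539), 30.346532821655273) rect ((512.7244262695312, -118.90151977539062), (57.46949005126953, 49.79420852661133), 87.37505340576172) med [ 511.  -118.5  138.9] mean [ 512.6 -118.5  139.3] slope [ 0.12  -0.004]
[ 516.9 -117.6  138.1]
[341 175  20  29 289] circ ((507.27740478515625, -116.16419982910156), 39.64485168457031) rect ((499.962646484375, -116.28713989257812), (33.27561569213867, 79.0560302734375), 0.10407394170761108) med [ 504.  -120.5  139. ] mean [ 503.1 -120.9  137.7] slope [0.6   0.061]
```

View pics/w3.png

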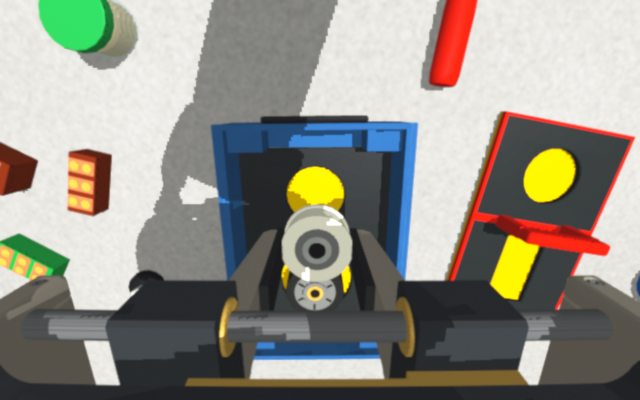

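```bash
python3 - <<'E'
from h import *
d=load('wrist');P=cloud(d);v,u=np.mgrid[:400,:640]
for (cx,cy,r0,r1) in ((317,250,17,29),(317,250,0,29)):
    rr=np.hypot(u-cx,v-cy); m=(rr<r1)&(rr>r0)&(v<272); pl=P[m]; pl=pl[np.abs(pl[:,2]-np.median(pl[:,2]))<6]
    A=np.c_[pl[:,:2]-pl[:,:2].mean(0),np.ones(len(pl))]; print(np.linalg.lstsq(A,pl[:,2],rcond=None)[0],pl.mean(0),len(pl))
for y in range(205,280,6): print(y,P[y,317].round(1),P[y,300].round(1),P[y,334].round(1))
E
```

```text
[-6.59123660e-03  1.06678822e-03  1.38783639e+02] [ 513.68280768 -117.90826235  138.78363934] 1511
[-3.99316312e-03  5.26191140e-04  1.39060758e+02] [ 514.26028222 -117.91115082  139.06075794] 2408
205 [ 494.6 -117.9  118.2] [ 529.7 -134.8    6.8] [ 529.9 -100.     6.2]
211 [ 495.7 -117.9  126.7] [ 498.1 -128.5  119.6] [ 498.4 -107.2  118.8]
217 [ 495.2 -117.9  138.8] [ 498.6 -128.   129.3] [ 499.3 -107.6  127.3]
223 [ 498.8 -117.9  138.7] [ 498.7 -127.5  139. ] [ 498.8 -108.3  138.7]
229 [ 502.6 -117.9  138.4] [ 502.8 -127.6  137.9] [ 502.5 -108.2  138.6]
235 [ 506.2 -117.9  138.5] [ 506.  -127.6  139.1] [ 506.1 -108.2  138.9]
241 [ 509.5 -117.9  139.6] [ 509.7 -127.7  139.1] [ 509.6 -108.2  139.4]
247 [ 513.1 -117.9  139.9] [ 513.1 -127.7  139.9] [ 513.1 -108.1  139.9]
253 [ 516.5 -117.9  140.8] [ 517.  -127.8  139.7] [ 517.3 -108.   139.1]
259 [ 521.3 -117.9  138.8] [ 521.  -127.9  139.3] [ 521.7 -107.9  138.1]
265 [ 524.7 -117.9  139.8] [ 525.2 -127.9  138.9] [ 525.5 -107.8  138.3]
271 [ 529.2 -117.9  138.9] [ 528.8 -128.   139.6] [ 529.4 -107.8  138.6]
277 [ 438.4 -118.5  296.5] [ 533.9 -128.1  137.7] [ 533.1 -107.8  139.1]
```

The pulley is level in the grip, with its centre near (316,248) and the pocket at (315,188). It needs about 2 mm more in x, then I lower it.

Request:
drive_tool --rows '[{"offset":[-0.015,-0.01,0.3],"rot":[0,0,0],"grip":0.2},{"offset":[-0.015,-0.01,0.6],"rot":[0,0,0],"grip":0.2},{"offset":[-0.015,-0.01,0.8],"rot":[0,0,0],"grip":0.2},{"offset":[-0.015,-0.01,0.9],"rot":[0,0,0],"grip":0.2},{"offset":[-0.015,-0.01,0.9],"rot":[0,0,0],"grip":0.2}]'

```text
clock: 12.72
eef_pos: [519.2, -119.3, 30.8]
eef_rot: [-0.001, -0.0, 1.0, 0.0]
contact_force: [0.7, 0.3, -0.3]
finger_gap: 40.3
grip_force: 18.0
```

Request:
drive_tool --rows '[{"offset":[0,0,0],"rot":[0,0,0],"grip":0.2},{"offset":[0,0,0],"rot":[0,0,0],"grip":0.65},{"offset":[0,0,0],"rot":[0,0,0],"grip":0.65},{"offset":[0,0,0],"rot":[0,0,0],"grip":0.65}]'

```text
clock: 13.22
eef_pos: [519.8, -120.1, 31.6]
eef_rot: [0.0, -0.0, 1.0, -0.0]
contact_force: [-0.2, -0.0, -0.4]
finger_gap: 59.9
grip_force: 0.0
```

Request:
drive_tool --rows '[{"offset":[0,0,-0.3],"rot":[0,0,0],"grip":0.65},{"offset":[0,0,-0.8],"rot":[0,0,0],"grip":0.65},{"offset":[0,0,-1],"rot":[0,0,0],"grip":0.65},{"offset":[0,0,-1],"rot":[0,0,0],"grip":0.65}]'

```text
clock: 13.72
eef_pos: [521.2, -120.7, 153.5]
eef_rot: [0.002, -0.0, 1.0, -0.001]
contact_force: [0.2, -0.5, 0.1]
finger_gap: 59.6
grip_force: 0.0
```

```bash
python3 chk.py wrist 518 -119 35 20 45 29
```

```text
[ 521.2 -120.7  153.5]
[ 296  170   43   42 1381] circ ((518.522216796875, -120.8441162109375), 21.13602638244629) rect ((518.9019165039062, -120.85167694091797), (41.20927429199219, 41.153106689453125), 44.816246032714844) med [ 518.4 -120.8   28.6] mean [ 518.4 -120.9   28.6] slope [0.003 0.003]
```

The pulley is seated at (518.5,-120.8), with its top at 28.6 mm and level. Next is the tray handle. I move over it and turn so that the fingers close along the tray's x.

Request:
drive_tool --rows '[{"offset":[-0.06,0.47,0],"rot":[0,0,0],"grip":0.65},{"offset":[-0.13,0.95,0],"rot":[0,0,0],"grip":0.65}]'

```text
clock: 14.02
eef_pos: [533.9, -4.9, 148.7]
eef_rot: [-0.002, 0.001, 1.0, 0.001]
contact_force: [-0.3, 1.0, 0.8]
finger_gap: 59.4
grip_force: 0.0
```

Request:
drive_tool --rows '[{"offset":[-0.06,0.47,0],"rot":[0,0,0.3],"grip":0.65},{"offset":[-0.13,0.95,-0.2],"rot":[0,0,0.6],"grip":0.65},{"offset":[-0.13,0.95,-0.2],"rot":[0,0,0.83],"grip":0.65}]'

```text
clock: 14.4
eef_pos: [550.5, 111.7, 174.4]
eef_rot: [-0.0, 0.215, 0.977, 0.0]
contact_force: [0.3, -0.3, 0.1]
finger_gap: 59.9
grip_force: 0.0
```

Request:
drive_tool --rows '[{"offset":[0,0,0],"rot":[0,0,0.3],"grip":0.65},{"offset":[0,0,0],"rot":[0,0,0.6],"grip":0.65},{"offset":[0,0,0],"rot":[0,0,0.83],"grip":0.65}]'

```text
clock: 14.78
eef_pos: [549.3, 108.1, 172.3]
eef_rot: [-0.002, 0.423, 0.906, -0.001]
contact_force: [-0.6, -0.8, 0.7]
finger_gap: 59.7
grip_force: 0.0
```

Request:
drive_tool --rows '[{"offset":[0,0,0],"rot":[0,0,0.3],"grip":0.65},{"offset":[0,0,0],"rot":[0,0,0.6],"grip":0.65},{"offset":[0,0,0],"rot":[0,0,0.83],"grip":0.65}]'

```text
clock: 15.15
eef_pos: [549.3, 108.0, 172.3]
eef_rot: [-0.002, 0.608, 0.794, -0.001]
contact_force: [-0.4, -0.1, -0.6]
finger_gap: 59.8
grip_force: 0.0
```

Request:
drive_tool --rows '[{"offset":[0,0,0],"rot":[0,0,0.3],"grip":0.65},{"offset":[0,0,0],"rot":[0,0,0.6],"grip":0.65},{"offset":[0,0,0],"rot":[0,0,0.84],"grip":0.65},{"offset":[0,0,0],"rot":[0,0,0.84],"grip":0.65}]'

```text
clock: 15.65
eef_pos: [549.5, 108.0, 172.8]
eef_rot: [-0.001, 0.765, 0.644, -0.002]
contact_force: [0.7, -0.4, 0.1]
finger_gap: 59.9
grip_force: 0.0
```

```bash
python3 chk.py wrist 552 108 50 40 80 58; python3 - <<'E'
from h import *
s=state(); r=R.from_quat(np.roll(s['eef_rot'],-1)).as_matrix(); print('tool y yaw',np.degrees(np.arctan2(r[1,1],r[0,1])),s['joint_pos'].round(2))
d=load('wrist'); cv2.imwrite('pics/w4.png',d['image'])
hsv=cv2.cvtColor(d['image'],cv2.COLOR_BGR2HSV);P=cloud(d)
m=cv2.inRange(hsv,(20,130,100),(35,255,255)).astype(bool)&(np.hypot(P[...,0]-552,P[...,1]-108)<130)
k,l,st,c=cv2.connectedComponentsWithStats(m.astype(np.uint8))
for i in range(1,k):
    if st[i,4]>150:
        q=cv2.findContours((l==i).astype(np.uint8),0,1)[0][0][:,0]
        w=onplane(d,q.astype(float),4)[:,:2].astype(np.float32)
        print(st[i],cv2.minEnclosingCircle(w),cv2.minAreaRect(w),np.median(P[l==i],axis=0))
E
```

```text
[549.5 108.  172.8]
[ 313  152   13   82 1023] circ ((551.3575439453125, 110.23462677001953), 40.320709228515625) rect ((551.89501953125, 110.10728454589844), (80.11376953125, 11.506662368774414), 79.98735809326172) med [552.  112.8  57. ] mean [552.  111.8  56.5] slope [ 0.006 -0.03 ]
tool y yaw -9.762441615549694 [-0.02  0.17  1.69 -0.    1.28  0.15]
[ 247  159   51   49 1903] ((499.12567138671875, 116.3209228515625), 28.370803833007812) ((499.1301574707031, 116.36941528320312), (55.86919403076172, 56.04658508300781), 53.12582015991211) [499.34701833 116.92546252   3.53126236]
[ 332  165   70   37 2485] ((604.2249755859375, 99.0869369506836), 42.45572280883789) ((604.0177612304688, 98.69957733154297), (41.781707763671875, 76.76158142089844), 80.26811218261719) [604.06526717  99.01026587   3.38382011]
[430 299  24  57 528] ((676.4451293945312, -112.81119537353516), 46.919166564941406) ((682.093017578125, -111.87730407714844), (20.61312484741211, 93.82726287841797), 9.389137268066406) [587.37637266 128.53352075 268.17372484]
[180 301  13  55 235] ((347.5944519042969, -58.98593521118164), 44.40419387817383) ((343.08184814453125, -57.28749084472656), (88.7723388671875, 12.565797805786133), 69.3746109008789) [521.7204959  138.59535909 269.90580006]
```

View pics/w4.png

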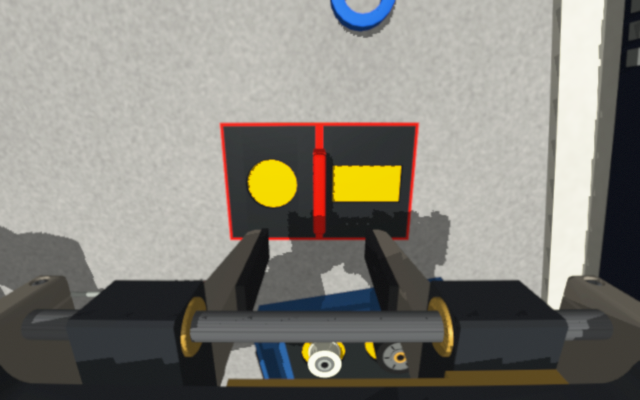

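The tray lies square to the fingers, with the round pocket at (272,184), slot (366,184) and handle bar (319,195). Its centre is about (551.8,108) and its yaw -10°. I'll grip the handle.

Request:
drive_tool --newtons 45 --rows '[{"offset":[0.01,0.02,0.4],"rot":[0,0,0],"grip":0.65},{"offset":[0.01,0.02,0.55],"rot":[0,0,0],"grip":0.65}]'

```text
clock: 15.95
eef_pos: [550.9, 108.8, 105.6]
eef_rot: [-0.002, 0.765, 0.644, -0.002]
contact_force: [-0.5, 0.1, 0.6]
finger_gap: 59.7
grip_force: 0.0
```

Request:
drive_tool --rows '[{"offset":[0,0,0.3],"rot":[0,0,0],"grip":0.65},{"offset":[0,0,0.53],"rot":[0,0,0],"grip":0.65},{"offset":[0,0,0.53],"rot":[0,0,0],"grip":0.65},{"offset":[0,0,0.53],"rot":[0,0,0],"grip":0},{"offset":[0,0,0.53],"rot":[0,0,0],"grip":0}]'

```text
clock: 16.58
eef_pos: [554.7, 108.8, 47.3]
eef_rot: [0.001, 0.765, 0.644, 0.001]
contact_force: [-0.1, 0.2, -0.9]
finger_gap: 41.7
grip_force: 0.0
```

Request:
drive_tool --rows '[{"offset":[0,0,0],"rot":[0,0,0],"grip":0},{"offset":[0,0,0],"rot":[0,0,0],"grip":0},{"offset":[0,0,0],"rot":[0,0,0],"grip":0},{"offset":[0,0,0],"rot":[0,0,0],"grip":0}]'

```text
clock: 17.08
eef_pos: [552.9, 108.9, 45.7]
eef_rot: [-0.0, 0.765, 0.644, -0.0]
contact_force: [-3.6, 0.2, 4.2]
finger_gap: 11.5
grip_force: 45.0
```

Request:
drive_tool --rows '[{"offset":[0,0,-0.1],"rot":[0,0,0],"grip":0},{"offset":[0,0,-0.3],"rot":[0,0,0],"grip":0},{"offset":[0,0,-0.6],"rot":[0,0,0],"grip":0},{"offset":[0,0,-0.8],"rot":[0,0,0],"grip":0},{"offset":[0,0,-0.8],"rot":[0,0,0],"grip":0}]'

```text
clock: 17.7
eef_pos: [555.0, 108.7, 143.8]
eef_rot: [0.002, 0.765, 0.643, 0.002]
contact_force: [-0.2, -0.1, -5.0]
finger_gap: 11.4
grip_force: 45.0
```

Request:
drive_tool --rows '[{"offset":[-0.1,0.03,0],"rot":[0,0,0],"grip":0},{"offset":[-0.3,0.07,0],"rot":[0,0,0],"grip":0},{"offset":[-0.5,0.12,0],"rot":[0,0,0],"grip":0},{"offset":[-0.7,0.16,0],"rot":[0,0,0],"grip":0},{"offset":[-0.93,0.21,0],"rot":[0,0,0],"grip":0}]'

```text
clock: 18.32
eef_pos: [557.6, -6.8, 139.4]
eef_rot: [-0.001, 0.766, 0.643, -0.001]
contact_force: [0.3, -0.7, -4.3]
finger_gap: 11.6
grip_force: 45.0
```

Request:
drive_tool --rows '[{"offset":[-0.23,0.05,0],"rot":[0,0,-0.08],"grip":0},{"offset":[-0.46,0.11,0],"rot":[0,0,-0.16],"grip":0},{"offset":[-0.7,0.16,0],"rot":[0,0,-0.25],"grip":0},{"offset":[-0.85,0.2,0],"rot":[0,0,-0.33],"grip":0},{"offset":[-0.93,0.21,0],"rot":[0,0,-0.33],"grip":0}]'

```text
clock: 18.95
eef_pos: [563.5, -121.0, 139.7]
eef_rot: [-0.001, 0.708, 0.706, -0.001]
contact_force: [-0.4, 0.2, -4.9]
finger_gap: 11.6
grip_force: 45.0
```

Request:
drive_tool --rows '[{"offset":[0,0,0],"rot":[0,0,0],"grip":0},{"offset":[0,0,0],"rot":[0,0,0],"grip":0}]'

```text
clock: 19.2
eef_pos: [564.3, -119.1, 141.1]
eef_rot: [-0.001, 0.707, 0.707, -0.0]
contact_force: [-0.2, -0.2, -3.9]
finger_gap: 11.6
grip_force: 45.0
```

```bash
cat > tr.py <<'E'
from h import *
import sys
zt=float(sys.argv[1])  # tray underside z
s=state(); r=R.from_quat(np.roll(s['eef_rot'],-1)).as_matrix(); print(s['eef_pos'].round(1),'yaw',np.degrees(np.arctan2(r[1,1],r[0,1])).round(2))
for n in ('wrist','top'):
    d=grab(n); hsv=cv2.cvtColor(d['image'],cv2.COLOR_BGR2HSV);P=cloud(d)
    m=cv2.inRange(hsv,(20,130,90),(35,255,255)).astype(bool)&(np.hypot(P[...,0]-566,P[...,1]+119)<110)&(np.abs(P[...,2]-zt-4)<20)
    k,l,st,c=cv2.connectedComponentsWithStats(m.astype(np.uint8))
    for i in range(1,k):
        if st[i,4]>100:
            q=cv2.findContours((l==i).astype(np.uint8),0,1)[0][0][:,0]
            w=onplane(d,q.astype(float),zt+4)[:,:2].astype(np.float32)
            print(n,st[i],cv2.minEnclosingCircle(w),cv2.minAreaRect(w),np.median(P[l==i],axis=0).round(1))
cv2.imwrite('pics/w_%d.png'%int(s['clock']*10),load('wrist')['image']); print('pics/w_%d.png'%int(s['clock']*10))
E
python3 tr.py 96
```

```text
[ 564.3 -119.1  141.1] yaw 0.01
wrist [ 205  190   78   71 4280] ((511.6214599609375, -119.88837432861328), 27.97765350341797) ((511.50982666015625, -120.33932495117188), (54.127052307128906, 55.31486129760742), 68.02737426757812) [ 511.1 -119.6   98.9]
wrist [ 337  200  110   53 5282] ((617.4151000976562, -119.78662109375), 42.39988327026367) ((617.3238525390625, -120.28947448730469), (76.90257263183594, 40.17340850830078), 0.0389876626431942) [ 619.8 -118.7   98.8]
pics/w_192.png
```

The tray centre is at about (564.5,-120) with yaw 0, against a case centre of (565.3,-119.2). I'll lower it onto the posts.

Request:
drive_tool --rows '[{"offset":[0,0.005,0.1],"rot":[0,0,0],"grip":0},{"offset":[0,0.005,0.25],"rot":[0,0,0],"grip":0},{"offset":[0,0.005,0.35],"rot":[0,0,0],"grip":0},{"offset":[0,0.005,0.42],"rot":[0,0,0],"grip":0},{"offset":[0,0.005,0.45],"rot":[0,0,0],"grip":0}]'

```text
clock: 19.92
eef_pos: [565.0, -119.6, 86.8]
eef_rot: [-0.0, 0.707, 0.707, -0.0]
contact_force: [-0.2, -0.4, -4.6]
finger_gap: 11.8
grip_force: 45.0
```

Request:
drive_tool --rows '[{"offset":[0,0,0],"rot":[0,0,0],"grip":0},{"offset":[0,0,0.01],"rot":[0,0,0],"grip":0},{"offset":[0,0,0.01],"rot":[0,0,0],"grip":0}]'

```text
clock: 20.3
eef_pos: [565.5, -119.9, 86.8]
eef_rot: [0.0, 0.707, 0.707, 0.0]
contact_force: [-0.6, 0.6, -4.2]
finger_gap: 11.5
grip_force: 45.0
```

Still carrying the weight, so I'll creep down.

Request:
drive_tool --rows '[{"offset":[0,0,0.01],"rot":[0,0,0],"grip":0},{"offset":[0,0,0.015],"rot":[0,0,0],"grip":0},{"offset":[0,0,0.015],"rot":[0,0,0],"grip":0}]'

```text
clock: 20.68
eef_pos: [565.6, -119.9, 85.7]
eef_rot: [0.0, 0.707, 0.707, 0.0]
contact_force: [-3.2, 1.8, 4.9]
finger_gap: 11.5
grip_force: 45.0
```

Request:
drive_tool --rows '[{"offset":[0,0,0.01],"rot":[0,0,0],"grip":0},{"offset":[0,0,0.01],"rot":[0,0,0],"grip":0},{"offset":[0,0,0.01],"rot":[0,0,0],"grip":0}]'

```text
clock: 21.05
eef_pos: [565.6, -119.9, 85.7]
eef_rot: [0.0, 0.707, 0.707, -0.0]
contact_force: [-6.4, 1.5, 13.2]
finger_gap: 11.6
grip_force: 45.0
```

Request:
drive_tool --rows '[{"offset":[0,0,-0.012],"rot":[0,0,0],"grip":0},{"offset":[0,0,-0.012],"rot":[0,0,0],"grip":0.5},{"offset":[0,0,-0.012],"rot":[0,0,0],"grip":0.5},{"offset":[0,0,-0.012],"rot":[0,0,0],"grip":0.5}]'

```text
clock: 21.55
eef_pos: [565.4, -119.8, 84.7]
eef_rot: [0.0, 0.707, 0.707, 0.0]
contact_force: [-0.3, 0.2, 0.3]
finger_gap: 39.7
grip_force: 0.0
```

Request:
drive_tool --rows '[{"offset":[0,0,-0.3],"rot":[0,0,0],"grip":0.5},{"offset":[0,0,-0.7],"rot":[0,0,0],"grip":0.5},{"offset":[0,0,-1],"rot":[0,0,0],"grip":0.5},{"offset":[0,0,-1],"rot":[0,0,0],"grip":0.5}]'

```text
clock: 22.05
eef_pos: [567.4, -120.7, 208.5]
eef_rot: [0.003, 0.707, 0.707, 0.001]
contact_force: [0.0, -0.1, 0.1]
finger_gap: 45.9
grip_force: 0.0
```

```bash
python3 tr.py 40; python3 - <<'E'
from h import *
for n in ('wrist','top'):
    d=load(n);P=cloud(d).reshape(-1,3); hsv=cv2.cvtColor(d['image'],cv2.COLOR_BGR2HSV).reshape(-1,3)
    m=(np.abs(P[:,0]-565)<95)&(np.abs(P[:,1]+119.5)<57)&(np.abs(P[:,2]-50)<9)&(hsv[:,2]<90)&(np.hypot(P[:,0]-512,P[:,1]+119)>32)&(np.abs(P[:,0]-565)>22)
    p=P[m]; p=p[np.abs(p[:,2]-np.median(p[:,2]))<4]; A=np.c_[p[:,:2]-[565,-119.5],np.ones(len(p))]; print(n,len(p),np.linalg.lstsq(A,p[:,2],rcond=None)[0].round(4))
E
```

```text
[ 567.4 -120.7  208.5] yaw 0.01
wrist [ 241  160   51   49 1967] ((512.2272338867188, -120.8813705444336), 28.726722717285156) ((512.0650024414062, -121.32244873046875), (55.11271667480469, 56.0462646484375), 89.9055404663086) [ 512.  -120.6   43.6]
wrist [ 326  166   71   37 2561] ((618.2088623046875, -121.31266021728516), 43.042686462402344) ((618.01611328125, -121.20026397705078), (41.45530319213867, 78.07061004638672), 89.9851303100586) [ 618.1 -120.9   43.4]
pics/w_220.png
wrist 8369 [-1.50000e-03  3.00000e-04  4.93787e+01]
top 83 [1.47000e-02 1.45000e-02 4.80882e+01]
```

The tray is seated level: foam top at 49.4, slope under 0.002, centre about (565,-121), yaw 0. Next is the levelling foot. I turn back to yaw 90 and move over it.

Request:
drive_tool --rows '[{"offset":[0,0,0],"rot":[0,0,-0.35],"grip":0.5},{"offset":[0,0,0],"rot":[0,0,-0.7],"grip":0.5},{"offset":[0,0,0],"rot":[0,0,-1],"grip":0.5}]'

```text
clock: 22.52
eef_pos: [564.1, -119.2, 202.2]
eef_rot: [-0.002, 0.498, 0.867, -0.0]
contact_force: [0.3, 0.2, 0.7]
finger_gap: 45.7
grip_force: 0.0
```

Request:
drive_tool --rows '[{"offset":[0,0,0],"rot":[0,0,-0.35],"grip":0.5},{"offset":[0,0,0],"rot":[0,0,-0.7],"grip":0.5},{"offset":[0,0,0],"rot":[0,0,-1],"grip":0.5}]'

```text
clock: 22.9
eef_pos: [564.0, -119.3, 202.2]
eef_rot: [-0.002, 0.256, 0.967, 0.0]
contact_force: [0.2, 1.0, -0.7]
finger_gap: 45.8
grip_force: 0.0
```

Request:
drive_tool --rows '[{"offset":[0,0,0],"rot":[0,0,-0.35],"grip":0.5},{"offset":[0,0,0],"rot":[0,0,-0.7],"grip":0.5},{"offset":[0,0,0],"rot":[0,0,-1],"grip":0.5}]'

```text
clock: 23.28
eef_pos: [564.1, -119.2, 202.2]
eef_rot: [-0.002, -0.003, 1.0, 0.001]
contact_force: [0.6, 0.7, 0.4]
finger_gap: 45.9
grip_force: 0.0
```

Request:
drive_tool --rows '[{"offset":[-0.12,-0.4,0],"rot":[0,0,0],"grip":0.5},{"offset":[-0.25,-0.78,0],"rot":[0,0,0],"grip":0.5}]'

```text
clock: 23.52
eef_pos: [594.6, -213.6, 202.3]
eef_rot: [-0.002, -0.001, 1.0, 0.001]
contact_force: [0.6, -0.0, 0.1]
finger_gap: 45.9
grip_force: 0.0
```

Request:
drive_tool --rows '[{"offset":[-0.12,-0.4,0.2],"rot":[0,0,0],"grip":0.5},{"offset":[-0.25,-0.78,0.4],"rot":[0,0,0],"grip":0.5},{"offset":[-0.25,-0.78,0.4],"rot":[0,0,0],"grip":0.5},{"offset":[-0.25,-0.78,0.4],"rot":[0,0,0],"grip":0.5}]'

```text
clock: 24.02
eef_pos: [624.6, -306.0, 155.2]
eef_rot: [-0.001, -0.0, 1.0, 0.001]
contact_force: [-0.2, 0.3, -0.4]
finger_gap: 45.7
grip_force: 0.0
```

```bash
python3 chk.py wrist 628 -308 35 5 75 8;python3 chk.py wrist 628 -308 35 32 75 60; python3 - <<'E'
from h import *
d=load('wrist'); cv2.imwrite('pics/w5.png',d['image'])
P=cloud(d);k=np.hypot(P[...,0]-628,P[...,1]+308)<30
for a,b in ((28,38),(38,48),(48,58),(56,66)):
    m=k&(P[...,2]>a)&(P[...,2]<b); print(a,m.sum(),P[m].mean(0).round(1),(P[m].min(0)).round(1),P[m].max(0).round(1))
E
```

```text
[ 624.6 -306.   155.2]
[ 295  173   38   39 1070] circ ((628.4544677734375, -308.5919189453125), 21.109066009521484) rect ((627.4033203125, -309.13275146484375), (39.03276824951172, 39.14851379394531), 45.1763801574707) med [ 623.4 -308.6   12.7] mean [ 624.  -308.9   19.4] slope [ 0.223 -0.023]
[ 625.1 -305.8  156.6]
[308 192  11  19 174] circ ((623.660888671875, -309.1548767089844), 8.443990707397461) rect ((623.6842651367188, -309.195556640625), (16.840923309326172, 9.008270263671875), 0.02363605611026287) med [ 624.9 -309.2   58. ] mean [ 625.7 -309.2   52.9] slope [1.797 0.008]
28 25 [ 623.9 -308.9   33.4] [ 622.4 -314.3   28. ] [ 627.3 -304.5   37.7]
38 31 [ 623.7 -309.2   43. ] [ 622.5 -314.1   38.5] [ 626.3 -304.6   47.9]
48 40 [ 624.  -309.1   54. ] [ 622.2 -313.8   48. ] [ 630.2 -304.6   58. ]
56 102 [ 627.1 -309.2   59. ] [ 622.4 -313.8   56.1] [ 632.5 -304.7   60.9]
```

View pics/w5.png

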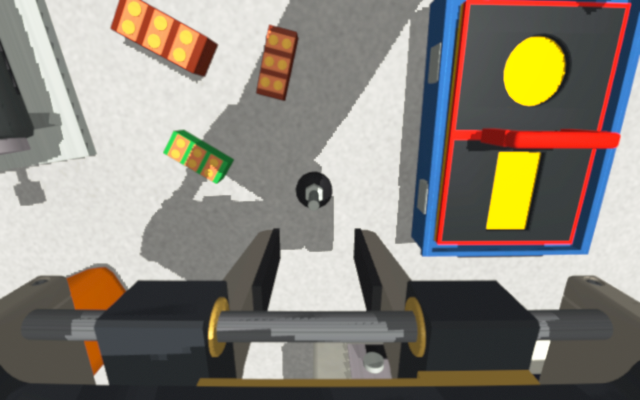

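The foot is at (314,189) and its stud top at (313,200), which puts the stud axis at (627.3,-309.2). The case with the seated tray shows at right. I'll grip the stud above the nut.

Request:
drive_tool --newtons 25 --rows '[{"offset":[-0.026,-0.028,0],"rot":[0,0,0],"grip":0.5},{"offset":[-0.026,-0.028,0.3],"rot":[0,0,0],"grip":0.5},{"offset":[-0.026,-0.028,0.6],"rot":[0,0,0],"grip":0.5},{"offset":[-0.026,-0.028,0.98],"rot":[0,0,0],"grip":0.5},{"offset":[-0.026,-0.028,0.98],"rot":[0,0,0],"grip":0.5}]'

```text
clock: 24.75
eef_pos: [625.9, -307.8, 35.4]
eef_rot: [-0.003, -0.0, 1.0, 0.002]
contact_force: [-0.4, -0.5, 0.1]
finger_gap: 46.3
grip_force: 0.0
```

Request:
drive_tool --rows '[{"offset":[0,0,0],"rot":[0,0,0],"grip":0},{"offset":[0,0,0],"rot":[0,0,0],"grip":0},{"offset":[0,0,0],"rot":[0,0,0],"grip":0},{"offset":[0,0,0],"rot":[0,0,0],"grip":0},{"offset":[0,0,0],"rot":[0,0,0],"grip":0}]'

```text
clock: 25.38
eef_pos: [628.9, -310.6, 40.3]
eef_rot: [0.001, -0.0, 1.0, -0.0]
contact_force: [0.4, 0.9, 4.4]
finger_gap: 9.3
grip_force: 25.0
```

Request:
drive_tool --rows '[{"offset":[0,0,-0.15],"rot":[0,0,0],"grip":0},{"offset":[0,0,-0.4],"rot":[0,0,0],"grip":0},{"offset":[0,0,-0.7],"rot":[0,0,0],"grip":0},{"offset":[0,0,-1],"rot":[0,0,0],"grip":0},{"offset":[0,0,-1],"rot":[0,0,0],"grip":0}]'

```text
clock: 26.0
eef_pos: [630.4, -311.8, 164.2]
eef_rot: [0.003, -0.0, 1.0, -0.002]
contact_force: [1.3, 0.0, -0.6]
finger_gap: 9.4
grip_force: 25.0
```

Request:
drive_tool --rows '[{"offset":[0.1,0.15,0],"rot":[0,0,0],"grip":0},{"offset":[0.22,0.36,0],"rot":[0,0,0],"grip":0},{"offset":[0.35,0.57,0],"rot":[0,0,0],"grip":0},{"offset":[0.48,0.78,0],"rot":[0,0,0],"grip":0}]'

```text
clock: 26.5
eef_pos: [569.3, -215.4, 157.4]
eef_rot: [-0.001, 0.0, 1.0, 0.001]
contact_force: [-0.6, 0.4, -0.2]
finger_gap: 9.2
grip_force: 25.0
```

Request:
drive_tool --rows '[{"offset":[0.13,0.21,0],"rot":[0,0,0],"grip":0},{"offset":[0.3,0.5,0],"rot":[0,0,0],"grip":0},{"offset":[0.42,0.7,0],"rot":[0,0,0],"grip":0},{"offset":[0.48,0.785,0],"rot":[0,0,0],"grip":0},{"offset":[0.48,0.785,0],"rot":[0,0,0],"grip":0}]'

```text
clock: 27.12
eef_pos: [512.7, -122.3, 158.6]
eef_rot: [-0.0, -0.0, 1.0, 0.0]
contact_force: [0.1, -0.8, 0.2]
finger_gap: 9.0
grip_force: 25.0
```

Request:
drive_tool --rows '[{"offset":[0,0,0],"rot":[0,0,0],"grip":0},{"offset":[0,0,0],"rot":[0,0,0],"grip":0}]'

```text
clock: 27.38
eef_pos: [513.6, -123.3, 159.2]
eef_rot: [0.0, 0.0, 1.0, -0.0]
contact_force: [0.4, 0.9, -1.1]
finger_gap: 9.4
grip_force: 25.0
```

```bash
python3 tr.py 40; python3 - <<'E'
from h import *
cv2.imwrite('pics/w6.png',load('wrist')['image'])
for n in ('wrist','side','top'):
    d=load(n) if n!='side' else grab(n)
    P=cloud(d);k=(np.hypot(P[...,0]-512,P[...,1]+120)<30)
    for a,b in ((116,130),(130,134),(135,142),(142,150)):
        m=k&(P[...,2]>a)&(P[...,2]<b)
        if m.sum()>5: print(n,a,m.sum(),P[m].mean(0).round(1),(P[m].min(0)).round(1),P[m].max(0).round(1))
E
```

```text
[ 513.6 -123.3  159.2] yaw 89.96
wrist [ 290  167   60   46 1715] ((512.5179443359375, -120.86460876464844), 28.332275390625) ((505.8875427246094, -120.26428985595703), (56.58956527709961, 42.24684524536133), 84.92876434326172) [ 504.7 -120.3   43.4]
wrist [307 280  20  31 570] ((622.9218139648438, -123.7673110961914), 20.548194885253906) ((622.32666015625, -123.76668548583984), (20.506488800048828, 36.80455780029297), 89.939453125) [ 623.2 -123.8   43.3]
top [350 194  23  15 127] ((512.243896484375, -120.5348129272461), 26.373659133911133) ((509.3887939453125, -119.4219741821289), (52.48186492919922, 19.769500732421875), 68.1676025390625) [ 507.2 -117.8   44.4]
pics/w_273.png
wrist 116 752 [ 500.  -123.7  126.8] [ 492.5 -143.6  118. ] [ 515.1 -104.   130. ]
wrist 130 554 [ 503.5 -123.7  131.7] [ 495.9 -139.6  130. ] [ 512.3 -107.2  133.8]
wrist 135 187 [ 505.9 -123.8  139.2] [ 502.1 -131.9  135. ] [ 511.1 -115.6  141.9]
wrist 142 132 [ 506.8 -123.5  147.2] [ 503.3 -138.6  142.4] [ 510.6 -108.8  150. ]
side 116 111 [ 503.2 -131.3  125.6] [ 488.9 -144.1  117.4] [ 525.5 -103.7  130. ]
side 130 61 [ 504.  -128.4  131.8] [ 491.1 -140.6  130.1] [ 523.5 -109.9  134. ]
side 135 28 [ 504.1 -124.9  138. ] [ 498.1 -137.8  135.1] [ 514.6 -113.6  141.8]
top 116 48 [ 499.4 -124.2  126.8] [ 493.8 -142.2  120.2] [ 509.8 -106.4  130. ]
top 130 35 [ 502.5 -125.7  131.9] [ 496.5 -139.5  130.1] [ 509.1 -109.8  133.7]
```

View pics/w6.png

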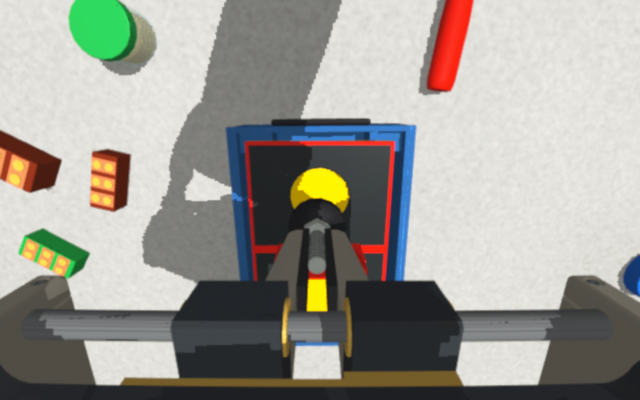

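The foot hangs upright at about (318,215), over the round pocket at (320,188). It needs 3 mm in y, then I lower it.

Request:
drive_tool --rows '[{"offset":[0,0.024,0.1],"rot":[0,0,0],"grip":0},{"offset":[0,0.024,0.3],"rot":[0,0,0],"grip":0},{"offset":[0,0.024,0.48],"rot":[0,0,0],"grip":0},{"offset":[0,0.024,0.58],"rot":[0,0,0],"grip":0},{"offset":[0,0.024,0.6],"rot":[0,0,0],"grip":0}]'

```text
clock: 28.15
eef_pos: [512.6, -119.3, 86.2]
eef_rot: [-0.001, -0.0, 1.0, 0.0]
contact_force: [0.7, 0.1, -0.7]
finger_gap: 9.3
grip_force: 25.0
```

Request:
drive_tool --rows '[{"offset":[0,0,0],"rot":[0,0,0],"grip":0},{"offset":[0,0,0],"rot":[0,0,0],"grip":0},{"offset":[0,0,0],"rot":[0,0,0],"grip":0}]'

```text
clock: 28.52
eef_pos: [513.6, -119.9, 87.9]
eef_rot: [0.001, -0.0, 1.0, -0.0]
contact_force: [-0.1, 0.3, -1.0]
finger_gap: 9.3
grip_force: 25.0
```

Request:
drive_tool --rows '[{"offset":[0,0,0.01],"rot":[0,0,0],"grip":0},{"offset":[0,0,0.02],"rot":[0,0,0],"grip":0},{"offset":[0,0,0.02],"rot":[0,0,0],"grip":0},{"offset":[0,0,0.02],"rot":[0,0,0],"grip":0}]'

```text
clock: 29.02
eef_pos: [513.1, -119.6, 84.8]
eef_rot: [-0.0, -0.0, 1.0, 0.0]
contact_force: [0.3, 0.0, -1.5]
finger_gap: 9.7
grip_force: 25.0
```

Request:
drive_tool --rows '[{"offset":[0,0,0.01],"rot":[0,0,0],"grip":0},{"offset":[0,0,0.01],"rot":[0,0,0],"grip":0},{"offset":[0,0,0.01],"rot":[0,0,0],"grip":0}]'

```text
clock: 29.4
eef_pos: [513.4, -119.7, 84.3]
eef_rot: [0.0, -0.0, 1.0, -0.0]
contact_force: [-1.8, 0.5, 4.8]
finger_gap: 8.9
grip_force: 25.0
```

Request:
drive_tool --rows '[{"offset":[0,0,-0.005],"rot":[0,0,0],"grip":0},{"offset":[0,0,-0.005],"rot":[0,0,0],"grip":0.35},{"offset":[0,0,-0.005],"rot":[0,0,0],"grip":0.35},{"offset":[0,0,-0.005],"rot":[0,0,0],"grip":0.35}]'

```text
clock: 29.9
eef_pos: [513.1, -119.6, 84.1]
eef_rot: [-0.0, -0.0, 1.0, 0.0]
contact_force: [0.5, -0.1, -0.2]
finger_gap: 31.6
grip_force: 0.0
```

Request:
drive_tool --rows '[{"offset":[0,0,-0.2],"rot":[0,0,0],"grip":0.35},{"offset":[0,0,-0.6],"rot":[0,0,0],"grip":0.35},{"offset":[0,0,-1],"rot":[0,0,0],"grip":0.35},{"offset":[0,0,-1],"rot":[0,0,0],"grip":0.35}]'

```text
clock: 30.4
eef_pos: [515.8, -120.9, 209.0]
eef_rot: [0.004, -0.0, 1.0, -0.002]
contact_force: [0.3, -0.1, -0.4]
finger_gap: 32.0
grip_force: 0.0
```

```bash
cat > foot.py <<'E'
from h import *
for n in ('wrist','top','side'):
    d=grab(n)
    P=cloud(d);k=(np.hypot(P[...,0]-512,P[...,1]+120)<27)
    for a,b in ((47,62),(70,85),(85,96),(97,108)):
        m=k&(P[...,2]>a)&(P[...,2]<b)
        if m.sum()>5: print(n,a,m.sum(),P[m].mean(0).round(1),(P[m].min(0)).round(1),P[m].max(0).round(1))
E
python3 foot.py
```

```text
wrist 47 740 [ 507.8 -119.5   54.8] [ 489.1 -139.7   47.2] [530.8 -93.7  61.9]
wrist 70 37 [ 508.  -120.2   77.7] [ 506.2 -125.3   70.6] [ 511.3 -115.2   84.7]
wrist 85 31 [ 508.1 -120.1   90.6] [ 506.6 -125.1   85.3] [ 511.3 -115.4   95.9]
wrist 97 108 [ 511.  -120.1  102.6] [ 506.6 -124.9   97.7] [ 516.  -115.6  105.2]
top 47 169 [ 510.4 -119.    55.4] [ 487.5 -138.2   47.1] [530.  -94.1  61.8]
top 70 6 [ 510.1 -117.5   77.5] [ 508.  -121.2   71.7] [ 513.4 -115.    84.1]
top 97 19 [ 512.7 -119.6  103.2] [ 508.3 -123.6  100. ] [ 517.4 -114.8  106.6]
side 47 187 [ 507.6 -124.    54.3] [ 487.2 -140.    47.2] [537.9 -93.6  61.7]
side 70 19 [ 506.4 -121.7   77.8] [ 503.3 -125.4   70.2] [ 511.4 -117.3   84.8]
side 85 16 [ 507.2 -121.4   89.8] [ 503.8 -125.5   85.2] [ 511.7 -115.6   95.4]
side 97 21 [ 508.6 -119.9  102. ] [ 504.4 -123.8   97.5] [ 512.8 -114.4  106.7]
```

The foot stands upright at about (511.3,-120.2), with its top near 104. Next is the block.

Request:
drive_tool --rows '[{"offset":[0.02,-0.46,0],"rot":[0,0,0],"grip":0.5},{"offset":[0.04,-0.92,0],"rot":[0,0,0],"grip":0.5}]'

```text
clock: 30.8
eef_pos: [507.5, -230.2, 202.1]
eef_rot: [-0.001, -0.001, 1.0, 0.001]
contact_force: [0.7, 0.3, 0.5]
finger_gap: 46.1
grip_force: 0.0
```

Request:
drive_tool --rows '[{"offset":[0.02,-0.46,0.15],"rot":[0,0,0],"grip":0.5},{"offset":[0.04,-0.92,0.45],"rot":[0,0,0.18],"grip":0.5},{"offset":[0.04,-0.92,0.45],"rot":[0,0,0.36],"grip":0.5},{"offset":[0.04,-0.92,0.45],"rot":[0,0,0.36],"grip":0.5}]'

```text
clock: 31.3
eef_pos: [502.3, -339.9, 147.4]
eef_rot: [-0.002, 0.094, 0.996, 0.002]
contact_force: [0.5, -1.1, -0.4]
finger_gap: 45.8
grip_force: 0.0
```

```bash
python3 chk.py wrist 505 -341 45 14 35 24; python3 -c "
from h import *
cv2.imwrite('pics/w7.png',load('wrist')['image'])"
```

```text
[ 502.3 -339.9  147.4]
[ 300  165   29   61 1567] circ ((502.60986328125, -343.1622009277344), 32.50827407836914) rect ((502.7772216796875, -342.96453857421875), (25.80192756652832, 61.02692794799805), 75.92474365234375) med [ 501.3 -342.8   23.8] mean [ 502.  -342.7   23.7] slope [ 0.014 -0.007]
```

View pics/w7.png

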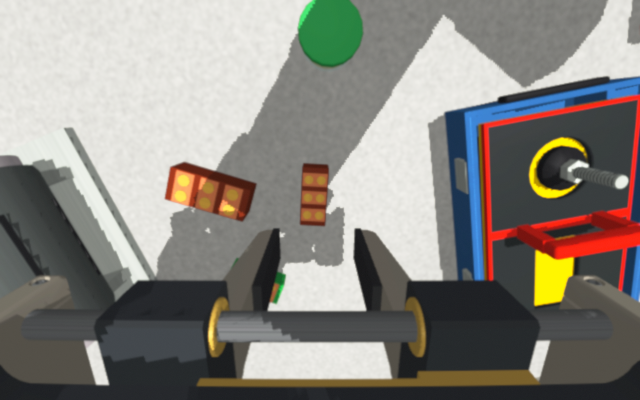

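The block is centred between the fingers at (314,194) and measures 26 x 61 mm. The green block is at (277,288), beneath the left finger at (255,285).

Request:
drive_tool --newtons 20 --rows '[{"offset":[-0.015,-0.023,0.1],"rot":[0,0,0.08],"grip":0.5},{"offset":[-0.015,-0.023,0.4],"rot":[0,0,0.08],"grip":0.5},{"offset":[-0.015,-0.023,0.6],"rot":[0,0,0.08],"grip":0.5}]'

```text
clock: 31.72
eef_pos: [504.8, -342.1, 77.0]
eef_rot: [-0.0, 0.113, 0.994, 0.0]
contact_force: [-0.1, 0.2, -0.5]
finger_gap: 45.7
grip_force: 0.0
```

Request:
drive_tool --rows '[{"offset":[0,0,0.25],"rot":[0,0,0],"grip":0.5},{"offset":[0,0,0.47],"rot":[0,0,0],"grip":0.5},{"offset":[0,0,0.47],"rot":[0,0,0],"grip":0.5},{"offset":[0,0,0.47],"rot":[0,0,0],"grip":0.5},{"offset":[0,0,0.47],"rot":[0,0,0],"grip":0.1}]'

```text
clock: 32.35
eef_pos: [505.9, -344.2, 23.6]
eef_rot: [0.001, 0.115, 0.993, -0.001]
contact_force: [-0.9, 0.1, 0.3]
finger_gap: 38.1
grip_force: 0.0
```

Request:
drive_tool --rows '[{"offset":[0,0,0],"rot":[0,0,0],"grip":0.1},{"offset":[0,0,0],"rot":[0,0,0],"grip":0.1},{"offset":[0,0,0],"rot":[0,0,0],"grip":0.1}]'

```text
clock: 32.72
eef_pos: [505.4, -344.0, 22.9]
eef_rot: [0.001, 0.115, 0.993, -0.0]
contact_force: [-1.0, 1.3, 5.8]
finger_gap: 25.9
grip_force: 20.0
```

Request:
drive_tool --rows '[{"offset":[0,0,-0.15],"rot":[0,0,0],"grip":0.1},{"offset":[0,0,-0.5],"rot":[0,0,0],"grip":0.1},{"offset":[0,0,-0.9],"rot":[0,0,0],"grip":0.1},{"offset":[0,0,-1],"rot":[0,0,-0.22],"grip":0.1},{"offset":[0,0,-1],"rot":[0,0,-0.44],"grip":0.1}]'

```text
clock: 33.35
eef_pos: [505.7, -344.4, 144.8]
eef_rot: [0.001, -0.002, 1.0, -0.002]
contact_force: [-0.9, -0.0, -1.2]
finger_gap: 26.0
grip_force: 20.0
```

Request:
drive_tool --rows '[{"offset":[-0.12,0.2,0],"rot":[0,0,0],"grip":0.1},{"offset":[-0.26,0.5,0],"rot":[0,0,0],"grip":0.1},{"offset":[-0.4,0.75,0],"rot":[0,0,0],"grip":0.1},{"offset":[-0.48,0.925,0],"rot":[0,0,0],"grip":0.1}]'

```text
clock: 33.85
eef_pos: [563.0, -231.1, 142.6]
eef_rot: [0.0, -0.001, 1.0, -0.0]
contact_force: [0.1, 0.2, -0.0]
finger_gap: 25.7
grip_force: 20.0
```

Request:
drive_tool --rows '[{"offset":[-0.12,0.2,0],"rot":[0,0,0],"grip":0.1},{"offset":[-0.26,0.5,0],"rot":[0,0,0],"grip":0.1},{"offset":[-0.4,0.75,0],"rot":[0,0,0],"grip":0.1},{"offset":[-0.48,0.925,0],"rot":[0,0,0],"grip":0.1},{"offset":[-0.48,0.925,0],"rot":[0,0,0],"grip":0.1}]'

```text
clock: 34.48
eef_pos: [620.3, -120.4, 142.1]
eef_rot: [-0.0, -0.001, 1.0, -0.0]
contact_force: [-0.4, 0.0, -0.2]
finger_gap: 25.6
grip_force: 20.0
```

Request:
drive_tool --rows '[{"offset":[0,0,0],"rot":[0,0,0],"grip":0.1},{"offset":[0,0,0],"rot":[0,0,0],"grip":0.1},{"offset":[0,0,0],"rot":[0,0,0],"grip":0.1}]'

```text
clock: 34.85
eef_pos: [619.7, -122.3, 141.9]
eef_rot: [-0.0, 0.001, 1.0, -0.0]
contact_force: [-0.0, -0.1, 0.4]
finger_gap: 26.0
grip_force: 20.0
```

```bash
python3 tr.py 40; cp pics/w_3*.png /tmp; python3 - <<'E'
from h import *
d=load('wrist');P=cloud(d);hsv=cv2.cvtColor(d['image'],cv2.COLOR_BGR2HSV)
cv2.imwrite('pics/w8.png',d['image'])
k=(np.hypot(P[...,0]-618,P[...,1]+121)<45)&(hsv[...,1]>110)&((hsv[...,0]<20)|(hsv[...,0]>170))
m=k&(P[...,2]>135)&(P[...,2]<155); p=P[m]; A=np.c_[p[:,:2]-p[:,:2].mean(0),np.ones(len(p))]
print(m.sum(),p.min(0).round(1),p.max(0).round(1),np.percentile(p,[1,50,99],axis=0).round(1).tolist(),np.linalg.lstsq(A,p[:,2],rcond=None)[0].round(3))
E
```

```text
[ 619.7 -122.3  141.9] yaw 89.94
wrist [ 283   36   71   76 2171] ((512.7241821289062, -121.17020416259766), 28.455299377441406) ((512.6083984375, -121.00020599365234), (56.243675231933594, 56.21311950683594), 25.773563385009766) [ 514.2 -122.9   43.7]
wrist [ 294  159   50   69 1609] ((612.5947875976562, -120.47639465332031), 37.31201171875) ((612.2628784179688, -121.1087646484375), (43.02751922607422, 63.054622650146484), 89.93698120117188) [ 595.1 -119.6   43.4]
pics/w_348.png
3546 [ 587.9 -135.8  135.1] [ 647.  -109.6  146.4] [[588.2, -135.5, 136.9], [612.8, -122.9, 142.7], [646.0, -109.9, 144.5]] [ 1.50000e-02 -0.00000e+00  1.42554e+02]
```

View pics/w8.png

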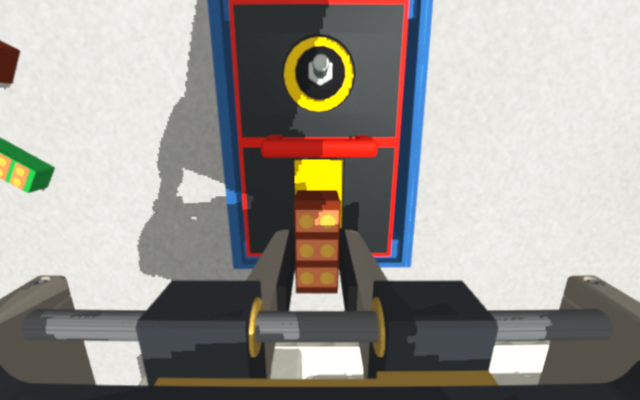

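The block is level at x 588–647 and y -136 to -110. The slot centre is (618.3,-121) and is visible at (318,175). I'll shift 1.6 mm in y and lower it.

Request:
drive_tool --rows '[{"offset":[-0.005,0.013,0.1],"rot":[0,0,0],"grip":0.1},{"offset":[-0.005,0.013,0.3],"rot":[0,0,0],"grip":0.1},{"offset":[-0.005,0.013,0.48],"rot":[0,0,0],"grip":0.1},{"offset":[-0.005,0.013,0.58],"rot":[0,0,0],"grip":0.1},{"offset":[-0.005,0.013,0.6],"rot":[0,0,0],"grip":0.1}]'

```text
clock: 35.58
eef_pos: [620.0, -119.6, 68.6]
eef_rot: [-0.001, -0.0, 1.0, 0.0]
contact_force: [0.0, -1.1, -1.1]
finger_gap: 25.9
grip_force: 20.0
```

Request:
drive_tool --rows '[{"offset":[0,0,0],"rot":[0,0,0],"grip":0.1},{"offset":[0,0,0.01],"rot":[0,0,0],"grip":0.1},{"offset":[0,0,0.01],"rot":[0,0,0],"grip":0.1},{"offset":[0,0,0.01],"rot":[0,0,0],"grip":0.1}]'

```text
clock: 36.08
eef_pos: [620.8, -120.0, 69.0]
eef_rot: [0.0, -0.0, 1.0, -0.0]
contact_force: [1.0, -0.1, -0.1]
finger_gap: 26.3
grip_force: 20.0
```

Request:
drive_tool --rows '[{"offset":[0,0,0.005],"rot":[0,0,0],"grip":0.1},{"offset":[0,0,0.01],"rot":[0,0,0],"grip":0.1},{"offset":[0,0,0.01],"rot":[0,0,0],"grip":0.1}]'

```text
clock: 36.45
eef_pos: [620.6, -119.9, 67.3]
eef_rot: [-0.0, -0.0, 1.0, 0.0]
contact_force: [0.7, 0.2, -0.9]
finger_gap: 25.8
grip_force: 20.0
```

Request:
drive_tool --rows '[{"offset":[0,0,0.005],"rot":[0,0,0],"grip":0.1},{"offset":[0,0,0.01],"rot":[0,0,0],"grip":0.1},{"offset":[0,0,0.01],"rot":[0,0,0],"grip":0.1}]'

```text
clock: 36.83
eef_pos: [620.7, -120.0, 66.9]
eef_rot: [0.0, -0.0, 1.0, -0.0]
contact_force: [-3.2, 1.5, 4.6]
finger_gap: 25.8
grip_force: 20.0
```

Request:
drive_tool --rows '[{"offset":[0,0,0.003],"rot":[0,0,0],"grip":0.1},{"offset":[0,0,0.003],"rot":[0,0,0],"grip":0.1},{"offset":[0,0,0.003],"rot":[0,0,0],"grip":0.1}]'

```text
clock: 37.2
eef_pos: [620.7, -119.9, 66.9]
eef_rot: [0.0, -0.0, 1.0, -0.0]
contact_force: [-3.8, 0.6, 8.0]
finger_gap: 25.8
grip_force: 20.0
```

Contact made, so I release and withdraw.

Request:
drive_tool --rows '[{"offset":[0,0,-0.008],"rot":[0,0,0],"grip":0.1},{"offset":[0,0,-0.008],"rot":[0,0,0],"grip":0.5},{"offset":[0,0,-0.008],"rot":[0,0,0],"grip":0.5},{"offset":[0,0,-0.008],"rot":[0,0,0],"grip":0.5}]'

```text
clock: 37.7
eef_pos: [620.6, -119.9, 66.6]
eef_rot: [-0.0, -0.0, 1.0, 0.0]
contact_force: [0.5, -0.7, -0.1]
finger_gap: 46.0
grip_force: 0.0
```

Request:
drive_tool --rows '[{"offset":[0,0,-0.2],"rot":[0,0,0],"grip":0.5},{"offset":[0,0,-0.6],"rot":[0,0,0],"grip":0.5},{"offset":[0,0,-1],"rot":[0,0,0],"grip":0.5},{"offset":[0,0,-1],"rot":[0,0,0],"grip":0.5}]'

```text
clock: 38.2
eef_pos: [623.5, -121.0, 192.3]
eef_rot: [0.005, -0.0, 1.0, -0.002]
contact_force: [-1.1, -0.7, -0.3]
finger_gap: 45.7
grip_force: 0.0
```

Request:
drive_tool --rows '[{"offset":[0.3,0,0],"rot":[0,0,0],"grip":0.5},{"offset":[0.4,0,0],"rot":[0,0,0],"grip":0.5},{"offset":[0.4,0,0],"rot":[0,0,0],"grip":0.5},{"offset":[0.4,0,0],"rot":[0,0,0],"grip":0.5}]'

```text
clock: 38.7
eef_pos: [573.2, -120.0, 186.7]
eef_rot: [0.0, -0.0, 1.0, 0.0]
contact_force: [-0.5, 0.1, -1.3]
finger_gap: 46.4
grip_force: 0.0
```

```bash
python3 chk.py wrist 618 -121 45 61 75 68; python3 tr.py 40; python3 foot.py; python3 -c "
from h import *
cv2.imwrite('pics/w9.png',load('wrist')['image'])"
```

```text
[ 573.2 -120.   186.7]
[ 304  209   26   57 1442] circ ((617.5126953125, -120.32239532470703), 32.78563690185547) rect ((617.3884887695312, -120.1036376953125), (25.70929718017578, 61.58477020263672), 89.31498718261719) med [ 616.5 -120.8   67.7] mean [ 617.1 -120.4   67.7] slope [0.009 0.003]
[ 573.3 -120.   186.7] yaw 90.01
wrist [ 287  100   58   60 1445] ((512.4943237304688, -121.3665771484375), 28.840688705444336) ((512.4508056640625, -121.07522583007812), (56.75502395629883, 56.230594635009766), 45.41402816772461) [ 511.4 -122.8   43.6]
wrist [296 203  41  59 873] ((622.2890014648438, -121.4372329711914), 39.97283935546875) ((622.2601928710938, -121.3492431640625), (43.68171310424805, 68.33595275878906), 89.96224212646484) [ 617.8 -134.7   43.3]
pics/w_387.png
wrist 47 1061 [ 511.  -119.5   54.9] [ 486.9 -139.2   47.1] [531.2 -93.4  59.8]
wrist 70 8 [ 507.3 -120.6   77.7] [ 506.7 -124.4   70.2] [ 509.  -117.3   82.6]
wrist 85 7 [ 507.8 -120.2   90.9] [ 506.9 -124.    86.3] [ 509.  -115.6   94.6]
wrist 97 143 [ 511.8 -120.   102.9] [ 506.7 -124.8   98.4] [ 516.9 -115.1  104.8]
side 47 208 [ 508.8 -124.2   54. ] [ 485.7 -142.9   47.1] [538.7 -99.   61.8]
side 70 24 [ 507.2 -121.1   78.1] [ 503.5 -125.6   70.2] [ 512.1 -114.2   84.4]
side 85 12 [ 506.2 -121.8   92.3] [ 503.6 -126.2   87.5] [ 510.7 -117.3   95.3]
side 97 20 [ 508.2 -120.3  101.9] [ 504.2 -125.    98.3] [ 513.9 -113.7  106.4]
```

View pics/w9.png

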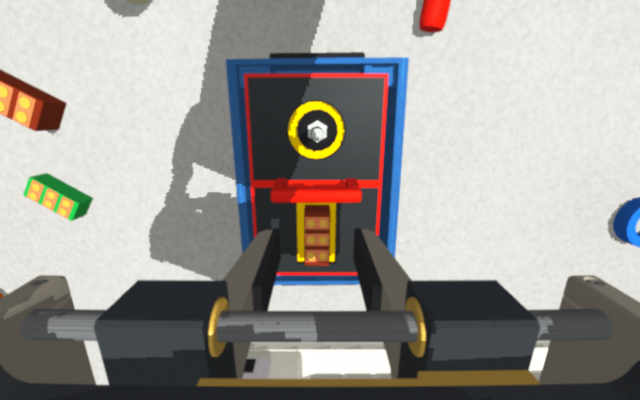

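The foot is centred in the round pocket at (317,131). The block sits in the slot at (317,237) with terminals up and its top at 67.7 mm, so it is on the pocket floor. The gripper is clear of everything, so I'm handing in.

```bash
python3 -c "
from station import *
print(close_job())"
```

```text
the job is handed in; nothing more can be done
None
```

The case is packed and handed in at about 39 s: my last measurements put the roller, pulley, tray, foot and block in place within tolerance; the hand-in returned no verdict, and the jar and tape were left alone.

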